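Seat the lids of the ointment jars in the lid press

TASK

Stand all the white ointment jars that are there upright in the pan of the long-handled carrier, slide it straight in through the press's mouth and under its head, then across to the left (seen from the robot) up against the side stop, and work the press's hand lever through three full strokes, all the way down and all the way back up. Then bring the carrier out again by the same way with the jars still in it, and stand the jars upright on the floor of the wooden tray, leaving the carrier flat on the table, fully clear of the mouth. Leave the amber bottle, the mortar and the wooden weight box where they are.

Things in the scene. Friction and masses are not known exactly. Their poses are not given: they have to be found in the camera images.
- press: Grey lid press fixed to the table, a low portal the carrier slides under. Origin on the table under the portal's middle; x = the way in (away from the robot), y left, z up; the other press points share these axes. Open behind the mouth but for a back stop, face at x 31 mm, and a left side stop, face at y 106 mm, both 18 high. The floor inside is the bare table.
- mouth (a point): On the table in the middle of the press's mouth, 39 mm before the press origin: a gap 166 mm wide between two steel guide blocks, each 16 (x) by 52 (y), 20 high. From their inner ends lead-in wings 18 high splay out towards the robot, to 33 mm before this point and 106 mm to either side of it.
- home (a point): Where the pan's centre lies when fully home (press x 0, y 26 mm): touching or within 5 mm of the left side stop, behind the left guide. The way there: straight in with the pan centred on the mouth until it is past both guides (pan centre at press x 0, 4 mm play either way), then about 26 mm left. The way out is the reverse: right first, then straight back.
- head (a point): Middle of the lower front edge of the press head (overhang), 57 mm above the table. The head reaches 80 mm back from here, 150 mm to either side, 40 mm up; a cylinder of radius 46 stands on it, to z 166, with a gauge on its front that reaches 14 mm towards the robot from here at z 100 to 150. A loaded jar's top passes 16 mm under the head.
- carrier: Loose aluminium carrier, 0.35 kg, slides flat on the table. Origin: centre of the pan's underside; x from handle to pan (into the press). Pan outside 54 (x) by 156 (y) mm, inside 48 by 150, floor 5 thick, rim top at z 16. A neck 24 wide, 8 high runs back to x -115; on it an upright black handle block, centre x -100, 30 (x) by 16 (y) mm, top z 62, gripped across its 16 mm.
- jar1: White round ointment jar with snap lid, 36 mm diameter, 36 mm tall, 60 g. Origin: centre of underside, z up. Starts upright on the table to the left. Two or three of the jars are present.
- jar2: Same as jar1.
- jar3: Same as jar1.
- pump (a joint): Hand lever at the right of the press; hinge along the press's y at press x 0, y -174, z 100 mm. 0 = at rest at the top, arm rising 0.5 rad above level towards the robot, its end 190 mm above the table; 0.7 = bottom stop (arm 0.2 rad below level). Sprung: returns by itself when let go; about 5 N on the pad to start it, 13 N at the bottom. Drives the plate down onto the lids.
- pump_pad (a point): Top face of the lever's black grip, 155 mm from the hinge along the arm and 7 mm above the arm's axis; the grip is 24 mm wide (along the press's y), 14 thick and 75 long, from 112 to 188 mm along the arm. Push it down from above.
- tray: Loose shallow wooden tray, 210 (x) by 110 (y) mm outside, 22 high, walls and floor 6 mm thick (0.6 kg). Origin: centre of underside; x along its length. On the right of the robot.
- bottle: Bystander: amber bottle with black cap, 52 mm diameter, 72 mm tall, origin under its centre. Leave alone.
- mortar: Bystander: white ceramic mortar with pestle, 104 mm diameter, 45 mm tall (pestle to 70), origin under its centre. Leave alone.
- weight_box: Bystander: closed wooden box 130 by 70 by 42 mm, origin under its centre. Leave alone.
Things that resemble listed ones, but are neither listed nor needed, are in the scene too. What is shaped like the jar3 but pink is not meant.

How it is judged:
On the way, in this order (a step that is already met when the one before it is completed fails the run):
1. every jar stands upright in the carrier's pan, with the carrier still outside the press (x of jar1 in the frame of carrier between -0.012 and 0.012 m and y of jar1 in the frame of carrier between -0.063 and 0.063 m and z of jar1 in the frame of carrier between 0 and 0.011 m and angle between each of jar1, jar2, jar3's own z axis and vertical below 0.2 rad and x of jar2 in the frame of carrier between -0.012 and 0.012 m and y of jar2 in the frame of carrier between -0.063 and 0.063 m and z of jar2 in the frame of carrier between 0 and 0.011 m and x of jar3 in the frame of carrier between -0.012 and 0.012 m and y of jar3 in the frame of carrier between -0.063 and 0.063 m and z of jar3 in the frame of carrier between 0 and 0.011 m and x of carrier in the frame of press below -0.075 m and angle between carrier's own z axis and vertical below 0.1 rad), for 0.3 s.
2. the loaded carrier is fully home: through the mouth, under the head and across to the left side stop, jars still standing in the pan (x of jar1 in the frame of carrier between -0.012 and 0.012 m and y of jar1 in the frame of carrier between -0.063 and 0.063 m and z of jar1 in the frame of carrier between 0 and 0.011 m and angle between each of jar1, jar2, jar3's own z axis and vertical below 0.2 rad and x of jar2 in the frame of carrier between -0.012 and 0.012 m and y of jar2 in the frame of carrier between -0.063 and 0.063 m and z of jar2 in the frame of carrier between 0 and 0.011 m and x of jar3 in the frame of carrier between -0.012 and 0.012 m and y of jar3 in the frame of carrier between -0.063 and 0.063 m and z of jar3 in the frame of carrier between 0 and 0.011 m and x of carrier in the frame of press between -0.015 and 0.012 m and y of carrier in the frame of press above 0.018 m and angle between the x axis of carrier and the x axis of press, either way round below 0.08 rad), for 0.2 s.
3. first stroke: the lever is all the way down, the loaded carrier being home (all of step 2 and value of joint pump above 0.62 rad), for 0.05 s.
4. first stroke: the lever is back at the top, the loaded carrier being home (all of step 2 and value of joint pump below 0.07 rad), for 0.05 s.
5. second stroke: the lever is all the way down, the loaded carrier being home (all of step 3), for 0.05 s.
6. second stroke: the lever is back at the top, the loaded carrier being home (all of step 4), for 0.05 s.
7. third stroke: the lever is all the way down, the loaded carrier being home (all of step 5), for 0.05 s.
8. third stroke: the lever is back at the top, the loaded carrier being home (all of step 6), for 0.05 s.
9. the carrier is drawn back out of the press with every jar still upright in its pan (all of step 1), for 0.2 s.
At the end, for the whole second after the job is handed in: Every jar present stands upright (within 0.2 rad) and at rest on the tray's floor, the carrier lies flat on the table with its pan clear of the mouth (pan centre at least 75 mm in front of the press's middle), and the lever is back up (x of jar1 in the frame of tray between -0.085 and 0.085 m and y of jar1 in the frame of tray between -0.036 and 0.036 m and z of jar1 in the frame of tray between 0 and 0.014 m and angle between each of jar1, jar2, jar3's own z axis and vertical below 0.2 rad and linear speed of each of jar1, jar2, jar3, carrier below 0.02 m/s and x of jar2 in the frame of tray between -0.085 and 0.085 m and y of jar2 in the frame of tray between -0.036 and 0.036 m and z of jar2 in the frame of tray between 0 and 0.014 m and x of jar3 in the frame of tray between -0.085 and 0.085 m and y of jar3 in the frame of tray between -0.036 and 0.036 m and z of jar3 in the frame of tray between 0 and 0.014 m and x of carrier in the frame of press below -0.075 m and angle between carrier's own z axis and vertical below 0.1 rad and value of joint pump below 0.07 rad); the robot touches nothing.
It fails at once if the amber bottle is moved more than 3 cm or tipped (distance of bottle from where it was at the start of the episode above 0.03 m or angle between bottle's own z axis and vertical above 0.4 rad).
It fails at once if the mortar is moved more than 3 cm or tipped (distance of mortar from where it was at the start of the episode above 0.03 m or angle between mortar's own z axis and vertical above 0.4 rad).
It fails at once if the weight box is moved more than 3 cm or tipped (distance of weight_box from where it was at the start of the episode above 0.03 m or angle between weight_box's own z axis and vertical above 0.4 rad).
Of jar1, jar2, jar3 only 2 to 3 are there at a start; the rules pass over those that are not, and their reading is None.
At some moment in a run one of jar1, jar2, jar3, tray may be knocked a few centimetres aside while the robot is not near it.
Once in a run the grip may slacken for a moment while it holds something.
It also fails if it takes over 210 s, if anything falls off the work surface, if the arm or the gripper's body presses on something with over 40 N, if the wrist force passes 120 N, or if a joint passes its speed limit or range.

ROBOT

A 7-joint arm with a two-finger parallel gripper is mounted at the origin on the work surface. World frame = base frame: x ahead of the robot, y to its left, z up, the work surface at z = 0. Lengths are in m, angles in rad, forces in N, time in s.
With the tool pointing down it reaches from about 0.4 to 0.85 m from the base axis. Payload 10.4 kg.
Tool frame: the origin (TCP) lies midway between the tips of the shut fingers; the grasp point (between the pads) lies r.grip_point_offset behind it (r.grip_point_offset is the distance from the TCP to the grasp point, in m); z points along the fingers, y is the line along which they close (so a half turn about z gives the same grasp; the last joint's range is limited). The gripper opens to 87 mm and grips with 3 to 60 N. Pads are 19 mm wide; open, the fingers measure 117 mm over their backs; the gripper's body (75 mm by 190 mm) begins 51 mm behind the grasp point.
Start: joints at [1.224, 0.332, -0.065, 1.46, 0.022, 1.35, -0.088], TCP at [0.199, -0.593, 0.223] pointing down, gripper open.
Joint ranges: [-2.6, 2.6], [-0.5, 2.12], [-1.47, 1.34], [0.16, 2.42], [-1.27, 4.41], [0.06, 2.06], [-2.6, 2.6]. Speed limits (rad/s): [2.22, 2.22, 2.79, 2.79, 3.14, 3.14, 3.14].

INTERFACE

Orientations are given as a unit quaternion [x, y, z, w].
In Python, from bench import r gives the robot as it stands.
- The arm moves only by the tool play_rows, never from a script. Its arguments are lists of equal length, an entry for each row: "claw": the closure, from 0 (fully open) to 1 (shut); "delta_pos": the shift along the tool's x, y, z scaled (see below), a list of three; "delta_rot": the turn, a rotation vector about the tool's x, y, z scaled (see below), a list of three. A call has 1 to 8 rows; each row shifts and turns the commanded pose from where the row before left it, along the tool's axes as they then stand; what a row does not reach is not made up. The controller multiplies each number of a shift by 200 mm and each number of a turn by pi rad. A row lasts 1/10 s, in which the tool goes at most 50 mm and 8.59 degrees, less where a joint would pass 70% of its speed; a pose out of reach is approached as far as the arm can. A call with a number of a shift or a turn outside -1 to 1 is refused whole. A call with a gripper value outside its range is refused whole. The fingers move at their own pace and stop on an object; "squeeze" is the grip in N (left out, the last holds). Time passes only in rows, so rows that do not move let the fingers close. It gives the time, the measured TCP pose, the force, the opening and the grip force at its end, in the units of the state.
- r.read_state(): the state, without advancing time (a new reading comes with each control period).
- r.camera(name): name is "scene" or "top" or "wrist"; returns a dict with "pixels" (400x640x3 uint8, red, green, blue), "camera_matrix" (3x3 intrinsics, pixels), "cam_to_world" (4x4, takes a point from camera to world coordinates); the wrist camera has in their place "hand_eye" (4x4, takes a point from camera to tool coordinates, whose origin is the TCP and whose axes are the flange's). Camera axes: x right, y up, looking along -z (the intrinsics and any distortion apply to the point x, -y, -z); pixel columns grow to the right and rows downward; lengths in m; the calibration is good to about 2 mm. A picture is of the moment at which its call begins: read the wrist's pose just before it. There is no depth.
- r.close_job(): hands the job in; it is judged then, once.
The state is a dict: "time": time; "joint_positions": joint angles; "joint_vel": joint speeds; "joint_torque": joint torques, N m; "ee_pos": TCP position; "eef_rot": TCP orientation; "ft_force": force on the tool from outside, world axes, zero at the start; "torque": the same for the moment, N m; "width": finger opening in m; "grip_force": force on a finger pad.
Only numpy, scipy, OpenCV 4.12 (cv2) and the standard library are available. Lean on these libraries where they do the work, as an engineer would, in place of code of your own. Each camera call takes 0.05 s, during which the arm holds its last target. There are 200 camera calls.

## Working session

There is one attempt and no reset: what is moved stays moved. The work goes in short steps, Python scripts to look and compute and a tool call to move; the robot and the scene stay as the last step left them, time stands still between calls to the robot, and variables do not carry over. Pictures are saved under pics/ and viewed, at most 14 in all, crops included, and the job is handed in when it is done.

Besides the shell and the picture viewer there is one more tool, called after "Call:" by a JSON object that holds its "name" and its "arguments". play_rows: Moves the arm, as the interface text tells. Shifts and turns lie within -1 to 1; 1 stands for 200 mm of shift or pi rad of turn. Its arguments: {"type":"object","properties":{"claw":{"type":"array"},"delta_pos":{"type":"array"},"delta_rot":{"type":"array"},"squeeze":{"type":"number"}},"required":["claw","delta_pos","delta_rot"]}

```bash
ls; mkdir -p pics; cat > h.py <<'E'
from bench import r
import numpy as np, cv2
from scipy.spatial.transform import Rotation as R
def cam(n):
    s=r.read_state(); c=r.camera(n); K=np.array(c["camera_matrix"])
    if n=="wrist":
        T=np.eye(4);T[:3,:3]=R.from_quat(s["eef_rot"]).as_matrix();T[:3,3]=s["ee_pos"]
        M=T@np.array(c["hand_eye"])
    else: M=np.array(c["cam_to_world"])
    return c["pixels"],K,M
def save(n,f):
    p,K,M=cam(n); cv2.imwrite(f"pics/{f}.png",p[:,:,::-1]); np.savez(f"pics/{f}.npz",p=p,K=K,M=M); return p,K,M
def ray(f,u,v):
    d=np.load(f"pics/{f}.npz");K,M=d["K"],d["M"]
    q=np.linalg.solve(K,[u,v,1.]); dd=M[:3,:3]@np.array([q[0],-q[1],-q[2]]); return M[:3,3],dd
def at(f,u,v,z):
    o,d=ray(f,u,v); return o+d*(z-o[2])/d[2]
def proj(f,P):
    d=np.load(f"pics/{f}.npz");K,M=d["K"],d["M"]
    P=np.atleast_2d(P);c=(P-M[:3,3])@M[:3,:3]; q=(K@np.c_[c[:,0],-c[:,1],-c[:,2]].T).T; return q[:,:2]/q[:,2:]
def tri(*a):
    A=np.zeros((3,3));b=np.zeros(3);
    L=[ray(*x) for x in a]
    for o,d in L:
        d=d/np.linalg.norm(d);Q=np.eye(3)-np.outer(d,d);A+=Q;b+=Q@o
    P=np.linalg.solve(A,b); return P
def crop(f,u0,v0,u1,v1,k,g):
    p=np.load(f"pics/{f}.npz")["p"][v0:v1,u0:u1,::-1]
    cv2.imwrite(f"pics/{g}.png",cv2.resize(p,None,fx=k,fy=k,interpolation=cv2.INTER_CUBIC))
E
python3 - <<'E'
from h import *
for n in("scene","top"):
    p,K,M=save(n,n+"0"); print(n,K.tolist(),M.round(3).tolist())
s=r.read_state();print(s,r.grip_point_offset, R.from_quat(s["eef_rot"]).as_matrix().round(3))
E
```

```text
pics
scene [[505.17052994729454, 0.0, 318.51006752983193], [0.0, 505.17052994729454, 196.36393136260108], [0.0, 0.0, 1.0]] [[-0.845, -0.305, 0.44, 1.165], [0.535, -0.461, 0.708, 1.088], [-0.013, 0.833, 0.553, 0.921], [0.0, 0.0, 0.0, 1.0]]
top [[456.80081078455163, 0.0, 316.6357009101077], [0.0, 456.80081078455163, 190.85072725169775], [0.0, 0.0, 1.0]] [[0.03, 0.974, -0.225, 0.189], [-1.0, 0.03, -0.004, 0.042], [0.002, 0.225, 0.974, 1.65], [0.0, 0.0, 0.0, 1.0]]
{'time': 0.1, 'joint_positions': array([ 1.22439465,  0.3327967 , -0.06472381,  1.46086183,  0.02161842,
        1.34991561, -0.08850289]), 'joint_vel': array([-0.00238144, -0.00035632, -0.00112173, -0.00181261,  0.00080347,
       -0.00123954,  0.00040337]), 'joint_torque': array([ 1.37207957e-03, -6.24547219e+01,  2.44587637e-02, -3.90719032e+01,
       -6.15494815e-02,  3.67237930e-02,  5.17746469e-05]), 'ee_pos': array([ 0.19874886, -0.59218301,  0.2218389 ]), 'eef_rot': array([ 9.86918995e-01,  1.61215648e-01, -1.37705871e-04, -6.27650808e-04]), 'ft_force': array([-0.61781058, -0.24052906,  0.3226813 ]), 'torque': array([-0.03867773,  0.0058648 ,  0.0201509 ]), 'grip_force': 0.0, 'width': 0.08696110527704333} 0.0187 [[ 0.948  0.318 -0.   ]
 [ 0.318 -0.948  0.001]
 [-0.    -0.001 -1.   ]]
```

View pics/scene0.png

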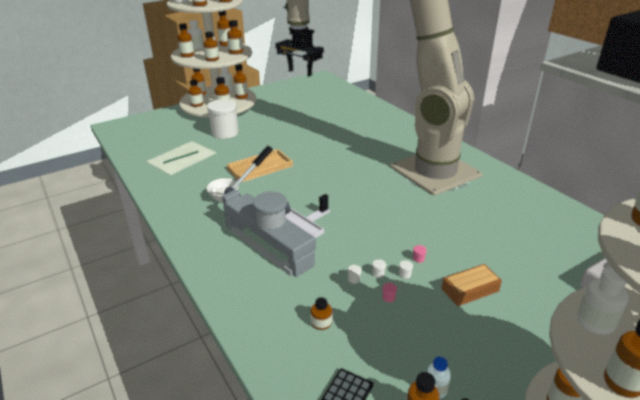

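View pics/top0.png

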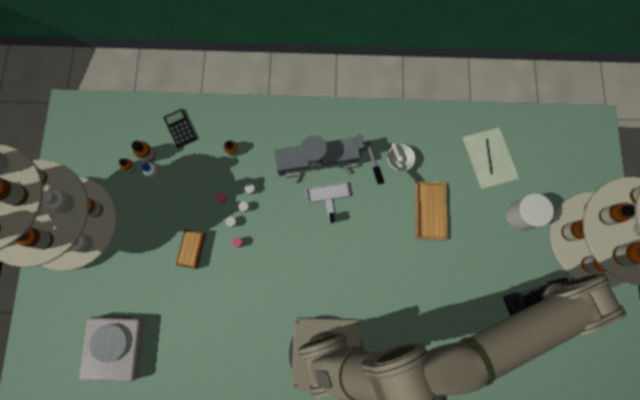

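Candidates: white jars at top (249,188), (243,206), (231,222); pink look-alikes at (221,198) and (238,242), and the mortar at (400,157) is white but large. I choose the three white ones and will check them in close crops.

```bash
python3 - <<'E'
from h import *
crop("top0",205,125,455,260,3.2,"topc"); crop("scene0",200,140,440,310,3.3,"scenec")
E
```

```text
(no output)
```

View pics/topc.png

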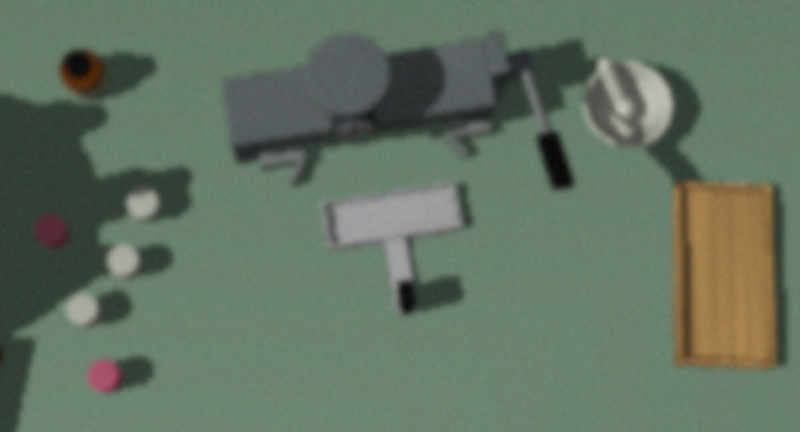

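View pics/scenec.png

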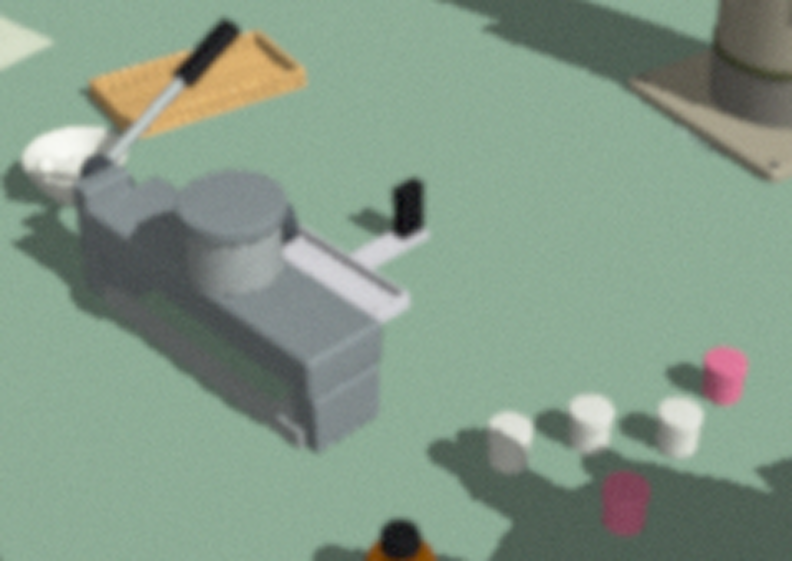

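```bash
cat >> h.py <<'E'
def T(u,v): return ("top0",205+(u+.5)/3.2-.5,125+(v+.5)/3.2-.5)
def S(u,v): return ("scene0",200+(u+.5)/3.3-.5,140+(v+.5)/3.3-.5)
E
python3 - <<'E'
from h import *
for a,b in [((143,202),(511,426)),((123,259),(591,407)),((83,308),(680,413)),((104,375),(726,361)),((52,230),(627,485))]:
    print("jar",tri(T(*a),S(*b)).round(4))
print("pan corners z16",[at(*T(*q),.016).round(4).tolist() for q in [(326,203),(457,183),(464,226),(330,245)]])
print("handle",at(*T(406,292),.062).round(4), tri(T(406,286),S(410,184)).round(4))
print("head top corners z97",[at(*T(*q),.097).round(4).tolist() for q in [(225,78),(238,148),(497,110)]])
print("head low front",[at(*T(*q),.057).round(4).tolist() for q in [(240,160),(498,124)]])
print("cyl",at(*T(347,76),.166))
print("lever",tri(T(527,72),S(110,158)),tri(T(562,182),S(229,25)))
print("tray",[at(*T(*q),.022).round(4).tolist() for q in [(674,184),(774,183),(777,366),(677,366)]])
print("mortar",at(*T(627,103),.045),"bottle",at(*T(78,65),.072))
for q in [(262,158),(306,153),(295,182),(446,134),(492,126),(468,154)]: print("guide",at(*T(*q),.018).round(4))
E
```

```text
jar [0.5658 0.2944 0.0357]
jar [0.4995 0.3123 0.0367]
jar [0.4428 0.3539 0.0338]
jar [0.3687 0.3253 0.0339]
jar [0.5305 0.3953 0.0346]
pan corners z16 [[0.5761, 0.087, 0.016], [0.6044, -0.0631, 0.016], [0.5539, -0.0719, 0.016], [0.527, 0.0807, 0.016]]
handle [ 0.4672 -0.0059  0.062 ] [ 0.4707 -0.0037  0.0661]
head top corners z97 [[0.6965, 0.2022, 0.097], [0.6162, 0.1838, 0.097], [0.6686, -0.101, 0.097]]
head low front [[0.6132, 0.1845, 0.057], [0.6644, -0.106, 0.057]]
cyl [0.68015773 0.06535934 0.166     ]
lever [ 0.70880147 -0.13221586  0.1098579 ] [ 0.56483111 -0.16032343  0.19059127]
tray [[0.6093, -0.312, 0.022], [0.614, -0.427, 0.022], [0.4031, -0.4231, 0.022], [0.3997, -0.3114, 0.022]]
mortar [ 0.69762504 -0.25486701  0.045     ] bottle [0.7149823  0.37211263 0.072     ]
guide [0.6268 0.1627 0.018 ]
guide [0.6343 0.1121 0.018 ]
guide [0.5994 0.1235 0.018 ]
guide [ 0.6621 -0.0494  0.018 ]
guide [ 0.6734 -0.1027  0.018 ]
guide [ 0.6389 -0.0752  0.018 ]
```

Three white jars stand upright at about (.566,.294), (.500,.312) and (.443,.354), with lid z about 36 mm. The pink ones are at (.369,.325) and (.531,.395). The carrier and press are both yawed about 0.17 rad. Next I move the wrist camera over the press front.

Call:
{"name": "play_rows", "arguments": {"claw": [0,0,0,0,0,0,0,0], "delta_pos": [[0,0,-0.1],[0.1,-0.17,-0.05],[0.1,-0.17,-0.05],[0.1,-0.17,-0.05],[0.1,-0.17,-0.05],[0.1,-0.17,-0.05],[0.1,-0.17,-0.05],[0.1,-0.17,-0.05]], "delta_rot": [[0,0,0.047],[0,0,0],[0,0,0],[0,0,0],[0,0,0],[0,0,0],[0,0,0],[0,0,0]]}}

```text
time: 0.9
ee_pos: [0.2952, -0.332, 0.3127]
eef_rot: [0.996, 0.088, -0.0, -0.0]
ft_force: [0.6, -0.1, 1.2]
width: 0.0867
grip_force: 0.0
```

Call:
{"name": "play_rows", "arguments": {"claw": [0,0,0,0,0,0,0,0], "delta_pos": [[0.1,-0.17,-0.05],[0.1,-0.17,-0.05],[0.1,-0.17,-0.05],[0.1,-0.17,-0.05],[0.1,-0.17,-0.05],[0.1,-0.17,-0.05],[0.1,-0.17,-0.05],[0,0,0]], "delta_rot": [[0,0,0],[0,0,0],[0,0,0],[0,0,0],[0,0,0],[0,0,0],[0,0,0],[0,0,0]]}}

```text
time: 1.7
ee_pos: [0.3926, -0.0699, 0.3838]
eef_rot: [0.996, 0.092, 0.001, 0.0]
ft_force: [-0.0, -0.7, -0.1]
width: 0.0871
grip_force: 0.0
```

```bash
python3 - <<'E'
from h import *
save("wrist","w1"); s=r.read_state(); print(s["time"],s["ee_pos"],R.from_quat(s["eef_rot"]).as_euler("ZYX"),s["joint_positions"].round(2)); print(np.load("pics/w1.npz")["M"].round(3), np.load("pics/w1.npz")["K"][0])
E
```

```text
1.75 [ 0.39172967 -0.07273014  0.38299519] [ 1.80869600e-01 -6.71257975e-04  3.14060080e+00] [ 0.79 -0.21 -0.58  1.68 -0.12  1.64 -1.18]
[[ 0.183  0.954  0.237  0.458]
 [-0.983  0.178  0.044 -0.058]
 [ 0.    -0.241  0.971  0.546]
 [ 0.     0.     0.     1.   ]] [307.94538176   0.         321.25715658]
```

View pics/w1.png

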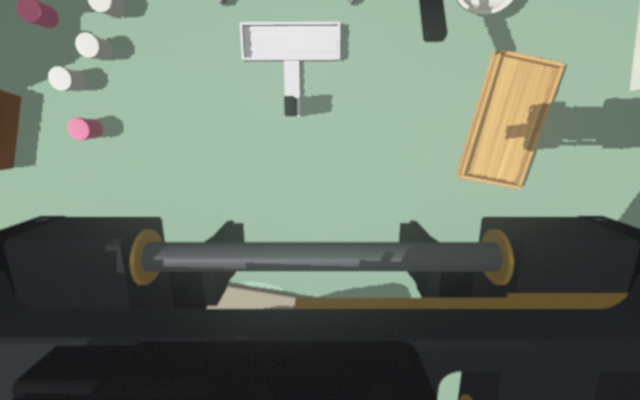

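The wrist view shows the pan at (240..342, 22..61), the handle top near (291,105), the tray, and the jars at the upper left. The press is still off the top edge, so I move forward.

Call:
{"name": "play_rows", "arguments": {"claw": [0,0,0,0,0,0], "delta_pos": [[0.15,-0.07,0],[0.15,-0.07,0],[0.15,-0.07,0],[0.15,-0.07,0],[0.15,-0.07,0],[0,0,0]], "delta_rot": [[0,0,0],[0,0,0],[0,0,0],[0,0,0],[0,0,0],[0,0,0]]}}

```text
time: 2.35
ee_pos: [0.5281, 0.0213, 0.3802]
eef_rot: [0.996, 0.089, -0.002, -0.001]
ft_force: [-0.7, 1.1, 0.6]
width: 0.087
grip_force: 0.0
```

```bash
python3 - <<'E'
from h import *
save("wrist","w2"); s=r.read_state(); print(s["ee_pos"],s["joint_positions"].round(2))
crop("w2",120,0,520,220,2,"w2c")
q=[at("w1",u,v,.016)[:2] for u,v in [(241,23),(342,23),(341,61),(240,61)]]
print(np.round(q,4),np.mean(q,0),at("w1",291,106,.062))
print(proj("w1",[.4707,-.0037,.062]))
for a,b in [((143,202),(103,3)),((123,259),(88,45)),((83,308),(60,78))]: print(at("w1",*b,.036).round(4))
E
```

```text
[0.52706071 0.02022932 0.38079453] [ 0.6   0.15 -0.82  1.4   0.11  1.64 -1.6 ]
[[ 0.5768  0.0913]
 [ 0.6056 -0.0634]
 [ 0.5514 -0.0728]
 [ 0.5218  0.0862]] [0.56388261 0.01030491] [ 0.4674036  -0.00974084  0.062     ]
[[287.39330979 103.00154752]]
[0.5616 0.2893 0.036 ]
[0.4995 0.3109 0.036 ]
[0.4434 0.3536 0.036 ]
```

View pics/w2c.png

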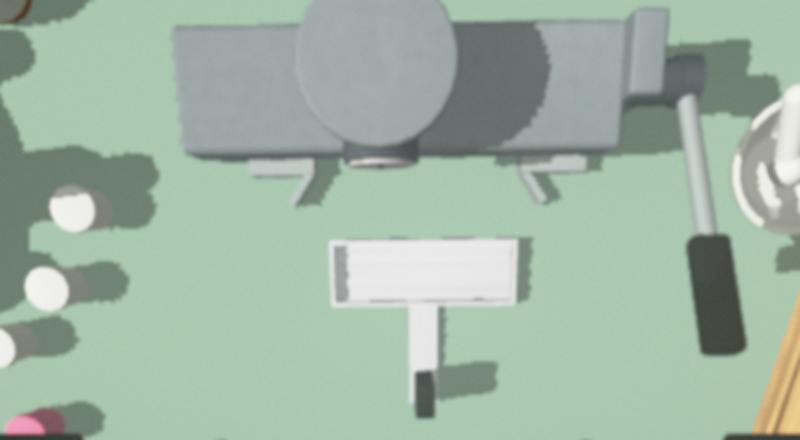

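```bash
cat >> h.py <<'E'
def W(f,u,v): return (f,120+(u+.5)/2-.5,(v+.5)/2-.5)
E
python3 - <<'E'
from h import *
g={}
for n,(u,v),z in [("Lwing",(297,203),.009),("Rwing",(544,200),.009),("Lout",(250,162),.02),("Lin",(315,164),.02),("Rin",(520,157),.02),("Rout",(587,157),.02),
 ("headL",(188,153),.06),("headR",(617,148),.06),("headtopL",(184,147),.097),("headtopR",(617,142),.097),("cyl",(377,62),.166)]:
    g[n]=at(*W("w2",u,v),z); print(n,g[n].round(4))
for a,b in [("Lwing","Rwing"),("Lout","Rout"),("Lin","Rin"),("headL","headR"),("headtopL","headtopR")]:
    d=g[a]-g[b]; print(a,((g[a]+g[b])/2).round(4),np.linalg.norm(d[:2]).round(4),np.arctan2(-d[0],d[1]).round(4))
q=np.array([at(*W("w2",*p),.016)[:2] for p in [(329,240),(518,240),(517,304),(332,306)]])
print(q.round(4),q.mean(0), "yaw",np.arctan2(-(q[0]-q[1])[0],(q[0]-q[1])[1]),np.arctan2(-(q[3]-q[2])[0],(q[3]-q[2])[1]))
print("handle",at(*W("w2",425,387),.062), tri(W("w2",425,387),("w1",291,104)))
print("jars",at(*W("w2",71,208),.036),at(*W("w2",46,288),.036),tri(W("w2",71,208),T(143,202)),tri(W("w2",46,288),("w1",88,45)),tri(W("w2",46,288),T(123,259)))
print("padtop",[at(*W("w2",*p),z).round(4) for p,z in [((708,236),.16),((721,352),.19)]])
print("hinge",at(*W("w2",685,78),.1))
E
```

```text
Lwing [0.603  0.1254 0.009 ]
Rwing [ 0.6416 -0.0755  0.009 ]
Lout [0.6273 0.1648 0.02  ]
Lin [0.635  0.1134 0.02  ]
Rin [ 0.6691 -0.0468  0.02  ]
Rout [ 0.6786 -0.0994  0.02  ]
headL [0.6229 0.2004 0.06  ]
headR [ 0.682  -0.1094  0.06  ]
headtopL [0.624  0.1905 0.097 ]
headtopR [ 0.679  -0.0975  0.097 ]
cyl [0.6826 0.0645 0.166 ]
Lwing [0.6223 0.025  0.009 ] 0.2046 0.1897
Lout [0.6529 0.0327 0.02  ] 0.2691 0.1918
Lin [0.6521 0.0333 0.02  ] 0.1638 0.21
headL [0.6525 0.0455 0.06  ] 0.3154 0.1887
headtopL [0.6515 0.0465 0.097 ] 0.2932 0.1885
[[ 0.5784  0.0941]
 [ 0.6062 -0.0603]
 [ 0.5544 -0.0712]
 [ 0.5248  0.0834]] [0.56596026 0.01150768] yaw 0.1782510253480592 0.18942157606168583
handle [ 0.47997934 -0.00423323  0.062     ] [ 0.47149868 -0.00634353  0.02775846]
jars [0.5671302  0.29609998 0.036     ] [0.50044232 0.31328253 0.036     ] [0.56651146 0.29431045 0.03805037] [0.49971521 0.31589578 0.03009123] [0.50009971 0.31270289 0.03619054]
padtop [array([ 0.6254, -0.1467,  0.16  ]), array([ 0.5615, -0.1594,  0.19  ])]
hinge [ 0.72429291 -0.13017168  0.1       ]
```

```bash
cat >> h.py <<'E'
E_=np.array([.983,.183,0]);L_=np.array([-.183,.983,0]);O_=np.array([.6924,.0394,0])
def PW(x,y,z=0): return O_+x*E_+y*L_+[0,0,z]   # press->world, yaw .184
def go(p,yaw=None,tilt=0):
    """print remaining tool-frame move in units (rot first, then shift in the rotated frame). tilt: tool leaned back (top toward -toolx)"""
    s=r.read_state(); A=R.from_quat(s["eef_rot"])
    B=A if yaw is None else R.from_euler("z",yaw)*R.from_euler("x",np.pi)*R.from_euler("y",tilt)
    rv=(A.inv()*B).as_rotvec(); d=B.inv().apply(np.array(p)-s["ee_pos"])
    print("t",round(s["time"],2),"pos",s["ee_pos"].round(4),"F",s["ft_force"].round(1),"w",round(s["width"],4),"g",round(s["grip_force"],1),"q",s["joint_positions"].round(2))
    print("  rot",(rv/np.pi).round(4),"rows",(np.linalg.norm(rv)/.148).round(1)," shift",(d/.2).round(3),"mm",(d*1000).round(1),"rows40",(np.linalg.norm(d)/.04).round(1))
E
```

Call:
{"name": "play_rows", "arguments": {"claw": [0,0,0,0,0,0,0,0], "delta_pos": [[-0.08,0.02,0.15],[-0.08,0.02,0.2],[-0.08,0.02,0.2],[-0.08,0.02,0.2],[0,0,0.2],[0,0,0.2],[0,0,0.2],[0,0,0.1]], "delta_rot": [[0,0,0],[0,0,0],[0,0,0],[0,0,0],[0,0,0],[0,0,0],[0,0,0],[0,0,0]]}}

```text
time: 3.2
ee_pos: [0.4637, -0.0088, 0.0895]
eef_rot: [0.996, 0.087, -0.002, 0.0]
ft_force: [0.1, -0.7, 0.6]
width: 0.087
grip_force: 0.0
```

```bash
python3 - <<'E'
from h import *
go([.468,-.007,.022],.184)
E
```

```text
t 3.2 pos [ 0.4637 -0.0088  0.0895] F [ 0.1 -0.7  0.6] w 0.087 g 0.0 q [ 0.66  0.19 -0.79  1.99  0.15  1.03 -1.6 ]
  rot [ 0.0001  0.0013 -0.0032] rows 0.1  shift [ 0.023 -0.005  0.337] mm [ 4.6 -1.  67.5] rows40 1.7
```

Call:
{"name": "play_rows", "arguments": {"claw": [0,0,0,1,1,1,1,1], "delta_pos": [[0.02,0,0.15],[0,0,0.14],[0,0,0.05],[0,0,0],[0,0,0],[0,0,0],[0,0,0],[0,0,0]], "delta_rot": [[0,0,-0.003],[0,0,0],[0,0,0],[0,0,0],[0,0,0],[0,0,0],[0,0,0],[0,0,0]], "squeeze": 40}}

```text
time: 4.0
ee_pos: [0.4707, -0.0061, 0.0252]
eef_rot: [0.996, 0.093, 0.001, 0.0]
ft_force: [0.0, 0.2, -0.3]
width: 0.0548
grip_force: 0.0
```

Call:
{"name": "play_rows", "arguments": {"claw": [1,1,1,1,1,1,1,1], "delta_pos": [[0,0,0],[-0.05,-0.006,0],[-0.05,-0.006,0],[-0.05,-0.006,0],[-0.05,-0.006,0],[-0.05,-0.006,0],[-0.05,-0.006,0],[0,0,0]], "delta_rot": [[0,0,0],[0,0,0],[0,0,0],[0,0,0],[0,0,0],[0,0,0],[0,0,0],[0,0,0]]}}

```text
time: 4.8
ee_pos: [0.4086, -0.0103, 0.0244]
eef_rot: [0.996, 0.092, -0.0, 0.001]
ft_force: [-0.6, 0.2, 0.3]
width: 0.0008
grip_force: 0.0
```

```bash
python3 - <<'E'
from h import *
save("top","t2");crop("t2",205,125,455,260,3.2,"t2c")
go([.412,-.012,.022],.184)
E
```

```text
t 4.85 pos [ 0.4096 -0.0103  0.0247] F [ 0.3  0.6 -0.1] w 0.0009 g 0.0 q [ 0.69  0.17 -0.8   2.17  0.16  0.86 -1.6 ]
  rot [ 0.0003 -0.      0.0004] rows 0.0  shift [0.01  0.011 0.013] mm [2.  2.1 2.7] rows40 0.1
```

View pics/t2c.png

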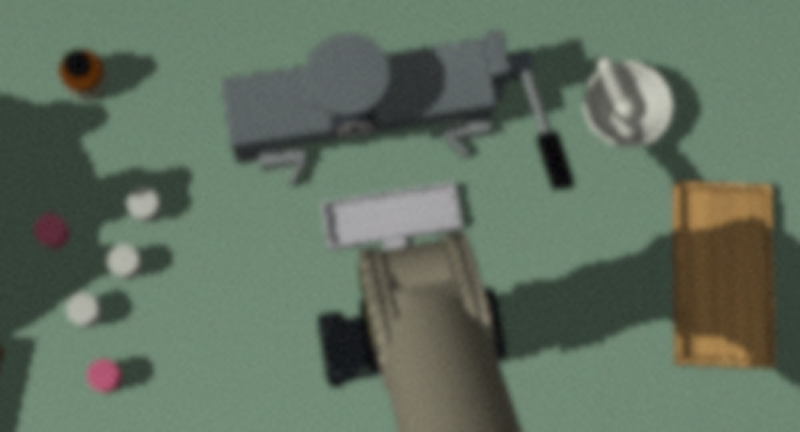

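The carrier has not moved: I pulled before the fingers had closed. I'll lift, reopen and regrip, allowing about 1.3 s for closing.

Call:
{"name": "play_rows", "arguments": {"claw": [0,0,0,0,0,0,0,0], "delta_pos": [[0,0,-0.15],[0,0,-0.15],[0.1,0,0],[0.1,0.01,0],[0.1,0.01,0],[0,0,0],[0,0,0],[0,0,0]], "delta_rot": [[0,0,0],[0,0,0],[0,0,0],[0,0,0],[0,0,0],[0,0,0],[0,0,0],[0,0,0]]}}

```text
time: 5.65
ee_pos: [0.4691, -0.0028, 0.0843]
eef_rot: [0.996, 0.093, -0.0, 0.0]
ft_force: [0.3, -0.3, 0.4]
width: 0.0565
grip_force: 0.0
```

Call:
{"name": "play_rows", "arguments": {"claw": [0,0,0,0,0,0,0,0], "delta_pos": [[0,0,0],[0,0,0],[0,0,0],[0,0,0.1],[0,0,0.1],[0,0,0.1],[0,0,0],[0,0,0]], "delta_rot": [[0,0,0],[0,0,0],[0,0,0],[0,0,0],[0,0,0],[0,0,0],[0,0,0],[0,0,0]]}}

```text
time: 6.45
ee_pos: [0.4697, -0.0026, 0.0249]
eef_rot: [0.996, 0.093, -0.0, -0.0]
ft_force: [0.6, 0.1, 0.9]
width: 0.087
grip_force: 0.0
```

Call:
{"name": "play_rows", "arguments": {"claw": [1,1,1,1,1,1,1,1], "delta_pos": [[0,0,0],[0,0,0],[0,0,0],[0,0,0],[0,0,0],[0,0,0],[0,0,0],[0,0,0]], "delta_rot": [[0,0,0],[0,0,0],[0,0,0],[0,0,0],[0,0,0],[0,0,0],[0,0,0],[0,0,0]]}}

```text
time: 7.25
ee_pos: [0.4697, -0.0028, 0.0245]
eef_rot: [0.996, 0.093, -0.0, 0.0]
ft_force: [-0.4, 0.5, -0.6]
width: 0.0315
grip_force: 0.0
```

Call:
{"name": "play_rows", "arguments": {"claw": [1,1,1,1,1], "delta_pos": [[0,0,0],[0,0,0],[0,0,0],[0,0,0],[0,0,0]], "delta_rot": [[0,0,0],[0,0,0],[0,0,0],[0,0,0],[0,0,0]]}}

```text
time: 7.75
ee_pos: [0.4697, -0.0028, 0.0245]
eef_rot: [0.996, 0.093, -0.0, 0.0]
ft_force: [-0.9, -1.1, -0.6]
width: 0.0157
grip_force: 39.9
```

Call:
{"name": "play_rows", "arguments": {"claw": [1,1,1,1,1,1,1,1], "delta_pos": [[-0.03,0,0],[-0.05,0,0],[-0.05,0,0],[-0.05,0,0],[-0.05,0,0],[-0.05,0,0],[-0.02,0,0],[0,0,0]], "delta_rot": [[0,0,0],[0,0,0],[0,0,0],[0,0,0],[0,0,0],[0,0,0],[0,0,0],[0,0,0]]}}

```text
time: 8.55
ee_pos: [0.4098, -0.0143, 0.0245]
eef_rot: [0.996, 0.092, -0.0, 0.0]
ft_force: [-1.5, -0.4, 0.3]
width: 0.0153
grip_force: 39.9
```

Call:
{"name": "play_rows", "arguments": {"claw": [0.1,0.1,0.1,0.1,0.1,0.1,0.1,0.1], "delta_pos": [[0,0,0],[0,0,0],[0,0,0],[0,0,0],[0,0,-0.1],[0,0,-0.2],[0,0,-0.2],[0,0,-0.2]], "delta_rot": [[0,0,0],[0,0,0],[0,0,0],[0,0,0],[0,0,0],[0,0,0],[0,0,0],[0,0,0]]}}

```text
time: 9.35
ee_pos: [0.4105, -0.0134, 0.1661]
eef_rot: [0.996, 0.093, 0.0, -0.0]
ft_force: [0.9, -0.7, 0.2]
width: 0.0716
grip_force: 0.0
```

Call:
{"name": "play_rows", "arguments": {"claw": [0.1,0.1,0.1,0.1,0.1,0.1,0.1,0.1], "delta_pos": [[0.15,-0.1,-0.1],[0.15,-0.1,-0.1],[0,0,0],[0,0,0],[0,0,0],[0,0,0],[0,0,0],[0,0,0]], "delta_rot": [[0,0,0],[0,0,0],[0,0,-0.045],[0,0,-0.045],[0,0,-0.045],[0,0,-0.045],[0,0,-0.045],[0,0,-0.045]]}}

```text
time: 10.15
ee_pos: [0.4623, 0.0367, 0.2045]
eef_rot: [0.868, 0.497, -0.0, -0.0]
ft_force: [-0.2, 0.4, -0.2]
width: 0.0779
grip_force: 0.0
```

Call:
{"name": "play_rows", "arguments": {"claw": [0.1,0.1,0.1,0.1,0.1,0.1,0.1,0.1], "delta_pos": [[0,0,0],[0,0,0],[0,0,0],[0,0,0],[0,0,0],[0,0,0],[0,0,0],[0,0,0]], "delta_rot": [[0,0,-0.045],[0,0,-0.045],[0,0,-0.045],[0,0,-0.045],[0,0,-0.045],[0,0,-0.045],[0,0,-0.045],[0,0,-0.045]]}}

```text
time: 10.95
ee_pos: [0.4623, 0.0367, 0.2045]
eef_rot: [0.467, 0.884, 0.0, -0.0]
ft_force: [0.2, -0.1, -0.2]
width: 0.0783
grip_force: 0.0
```

```bash
python3 - <<'E'
from h import *
save("top","t3");crop("t3",205,125,455,260,3.2,"t3c")
go([.443,.354,.12],2.44)
E
```

```text
t 11.0 pos [0.4623 0.0366 0.2045] F [-0.   0.2 -0.4] w 0.0778 g 0.0 q [ 0.8   0.05 -0.99  1.85  0.04  1.26  0.41]
  rot [-0.     -0.     -0.0828] rows 1.8  shift [1.098 1.15  0.422] mm [219.6 230.   84.5] rows40 8.2
```

View pics/t3c.png

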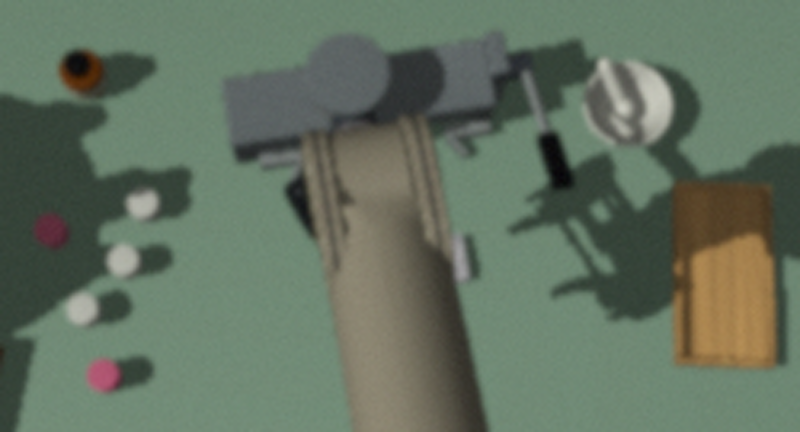

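Call:
{"name": "play_rows", "arguments": {"claw": [0.1,0.1,0.1,0.1,0.1,0.1,0.1,0.1], "delta_pos": [[0,0,0],[0,0,0],[0.14,0.14,0.05],[0.14,0.14,0.05],[0.14,0.14,0.05],[0.14,0.14,0.05],[0.14,0.14,0.05],[0.14,0.14,0.05]], "delta_rot": [[0,0,-0.042],[0,0,-0.041],[0,0,0],[0,0,0],[0,0,0],[0,0,0],[0,0,0],[0,0,0]]}}

```text
time: 11.8
ee_pos: [0.4458, 0.275, 0.1439]
eef_rot: [0.352, 0.936, -0.0, 0.0]
ft_force: [0.0, -0.2, -0.3]
width: 0.0787
grip_force: 0.0
```

Call:
{"name": "play_rows", "arguments": {"claw": [0.1,0.1,0.1,0.1], "delta_pos": [[0.12,0.14,0.05],[0.12,0.15,0.05],[0,0,0],[0,0,0]], "delta_rot": [[0,0,0],[0,0,0],[0,0,0],[0,0,0]]}}

```text
time: 12.2
ee_pos: [0.4469, 0.3499, 0.1239]
eef_rot: [0.35, 0.937, -0.0, -0.001]
ft_force: [-0.1, -0.4, -0.4]
width: 0.0786
grip_force: 0.0
```

```bash
python3 - <<'E'
from h import *
save("wrist","w3")
go([.443,.354,.015],2.44)
print(proj("w3",[[.443,.354,.036],[.4998,.313,.036],[.566,.2945,.036],[.531,.395,.036]]).round(0))
E
```

```text
t 12.25 pos [0.4477 0.3486 0.1242] F [ 0.  -0.3  0.3] w 0.0784 g 0.0 q [ 0.08  0.48 -1.03  1.7   0.44  1.22 -0.21]
  rot [-0.0002 -0.0001 -0.0051] rows 0.1  shift [0.035 0.005 0.546] mm [  7.1   1.1 109.2] rows40 2.7
[[322. 192.]
 [329. 268.]
 [360. 329.]
 [424. 236.]]
```

View pics/w3.png

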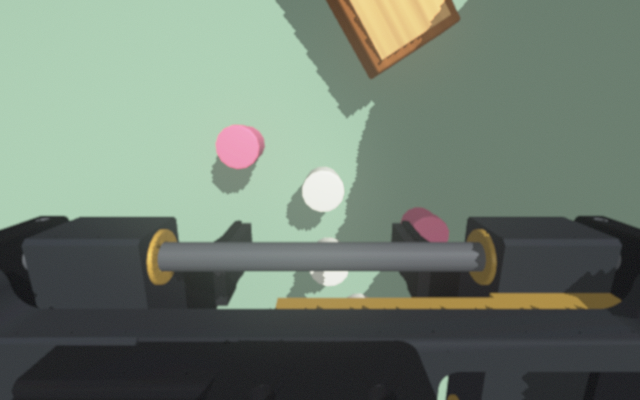

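Call:
{"name": "play_rows", "arguments": {"claw": [0.1,0.1,0.1,0.1,0.1,1,1,1], "delta_pos": [[0.035,0.005,0],[0,0,0.15],[0,0,0.18],[0,0,0.15],[0,0,0.07],[0,0,0],[0,0,0],[0,0,0]], "delta_rot": [[0,0,-0.005],[0,0,0],[0,0,0],[0,0,0],[0,0,0],[0,0,0],[0,0,0],[0,0,0]], "squeeze": 25}}

```text
time: 13.05
ee_pos: [0.444, 0.3548, 0.0163]
eef_rot: [0.343, 0.939, 0.001, 0.001]
ft_force: [-0.1, 0.1, -0.7]
width: 0.0615
grip_force: 0.0
```

Call:
{"name": "play_rows", "arguments": {"claw": [1,1,1,1,1,1], "delta_pos": [[0,0,0],[0,0,0],[0,0,0],[0,0,0],[0,0,0],[0,0,0]], "delta_rot": [[0,0,0],[0,0,0],[0,0,0],[0,0,0],[0,0,0],[0,0,0]]}}

```text
time: 13.65
ee_pos: [0.4432, 0.3543, 0.0147]
eef_rot: [0.343, 0.939, 0.0, 0.0]
ft_force: [-0.2, -0.8, 4.1]
width: 0.0355
grip_force: 2.5
```

```bash
python3 - <<'E'
from h import *
save("top","t4");crop("t4",290,160,370,225,8,"t4c")
go([.506,0,.1],1.755)
E
```

```text
t 13.7 pos [0.4432 0.3543 0.0147] F [-0.4 -0.6  2.5] w 0.0357 g 2.5 q [-0.01  0.62 -0.94  1.78  0.57  1.04 -0.29]
  rot [1.000e-04 0.000e+00 2.184e-01] rows 4.6  shift [-1.799 -0.016 -0.427] mm [-359.8   -3.2  -85.3] rows40 9.2
```

View pics/t4c.png

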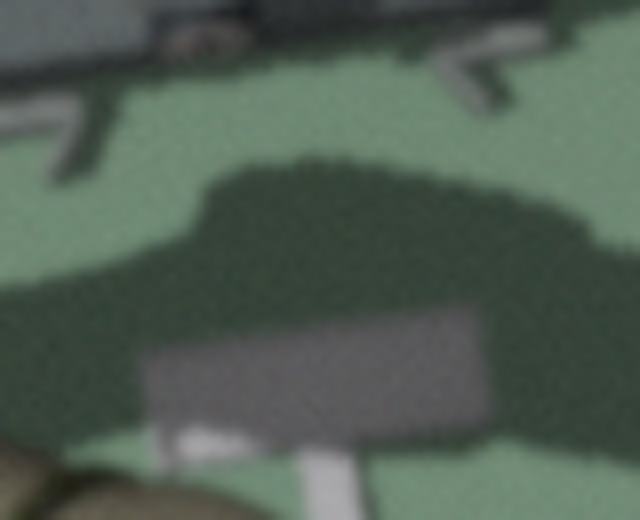

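The pan corners in the crop are about (142,355), (482,305), (490,425) and (155,470). It is pulled back and still aligned with the press.

```bash
cat >> h.py <<'E'
def C(f,u0,v0,k,u,v): return (f,u0+(u+.5)/k-.5,v0+(v+.5)/k-.5)
E
python3 - <<'E'
from h import *
q=np.array([at(*C("t4",290,160,8,*p),.016)[:2] for p in [(142,355),(482,305),(490,425),(155,470)]])
print(q.round(4),q.mean(0)); 
for a,b in((0,1),(3,2)): d=q[a]-q[b]; print(np.linalg.norm(d),np.arctan2(-d[0],d[1]))
for a,b in((0,3),(1,2)): d=q[a]-q[b]; print(np.linalg.norm(d),np.arctan2(d[1],d[0]))
E
```

```text
[[ 0.5168  0.082 ]
 [ 0.5449 -0.0726]
 [ 0.4892 -0.077 ]
 [ 0.464   0.0743]] [0.50372632 0.00169761]
0.15717105605798729 0.17938279352904404
0.1534204800827798 0.16558926088688664
0.05342707702996192 0.1449157654802194
0.05579386801615081 0.07873094518289174
```

Call:
{"name": "play_rows", "arguments": {"claw": [1,1,1,1,1], "delta_pos": [[0,0,0],[0,0,-0.1],[0,0,-0.1],[0,0,-0.1],[0,0,-0.1]], "delta_rot": [[0,0,0],[0,0,0],[0,0,0],[0,0,0],[0,0,0]]}}

```text
time: 14.2
ee_pos: [0.4427, 0.354, 0.0948]
eef_rot: [0.343, 0.939, -0.0, -0.0]
ft_force: [0.3, -0.7, -0.6]
width: 0.0354
grip_force: 25.1
```

Call:
{"name": "play_rows", "arguments": {"claw": [1,1,1,1,1], "delta_pos": [[0,0,-0.02],[0,0,0],[0,0,0],[0,0,0],[0,0,0]], "delta_rot": [[0,0,0.044],[0,0,0.044],[0,0,0.044],[0,0,0.043],[0,0,0.043]]}}

```text
time: 14.7
ee_pos: [0.4428, 0.354, 0.0981]
eef_rot: [0.641, 0.768, -0.0, -0.0]
ft_force: [-0.2, 0.2, -0.3]
width: 0.0351
grip_force: 25.1
```

```bash
cat >> h.py <<'E'
def pan(x,y,z=0,c=(.505,.0015)): return np.array([c[0],c[1],z])+x*E_+y*L_
E
python3 - <<'E'
from h import *
go(pan(0,.048,.08),1.754)
E
```

```text
t 14.7 pos [0.4428 0.354  0.0981] F [-0.2  0.2 -0.3] w 0.0351 g 25.1 q [-0.04  0.46 -0.89  1.73  0.38  1.14 -0.85]
  rot [-0.0002  0.0001 -0.001 ] rows 0.0  shift [-1.55  -0.016  0.091] mm [-310.    -3.1   18.1] rows40 7.8
```

Call:
{"name": "play_rows", "arguments": {"claw": [1,1,1,1,1,1,1,1], "delta_pos": [[-0.15,0,0],[-0.2,0,0],[-0.2,0,0],[-0.2,0,0],[-0.2,0,0],[-0.2,0,0],[-0.2,0,0],[-0.2,-0.015,0.05]], "delta_rot": [[0,0,0],[0,0,0],[0,0,0],[0,0,0],[0,0,0],[0,0,0],[0,0,0],[0,0,0]]}}

```text
time: 15.5
ee_pos: [0.4982, 0.0474, 0.0892]
eef_rot: [0.639, 0.77, 0.001, 0.001]
ft_force: [-0.2, 0.2, -0.2]
width: 0.0357
grip_force: 25.1
```

Call:
{"name": "play_rows", "arguments": {"claw": [1,1], "delta_pos": [[0,0,0],[0,0,0]], "delta_rot": [[0,0,0],[0,0,0]]}}

```text
time: 15.7
ee_pos: [0.497, 0.0482, 0.0881]
eef_rot: [0.639, 0.769, -0.0, -0.0]
ft_force: [-0.1, 1.2, -1.6]
width: 0.0352
grip_force: 25.1
```

```bash
python3 - <<'E'
from h import *
save("wrist","w4")
go(pan(0,.048,.021),1.754)
E
```

```text
t 15.75 pos [0.4971 0.0495 0.0884] F [ 0.4 -0.1 -0.6] w 0.0354 g 25.1 q [ 0.55  0.29 -0.83  1.91  0.24  1.05 -0.19]
  rot [-0.0001 -0.0002  0.0008] rows 0.0  shift [-0.003 -0.005  0.337] mm [-0.6 -1.  67.4] rows40 1.7
```

View pics/w4.png

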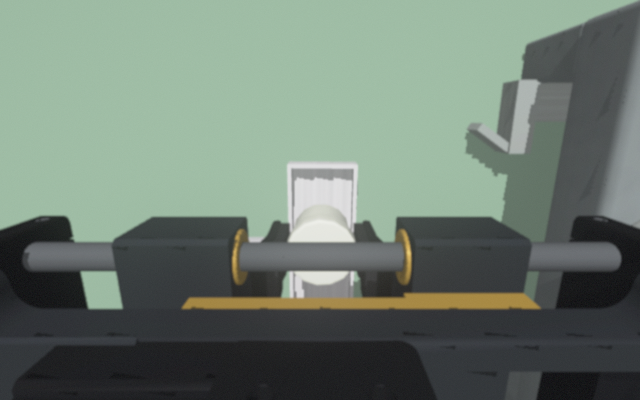

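```bash
python3 - <<'E'
from h import *
a,b=at("w4",288,163,.016),at("w4",357,163,.016); m=(a+b)/2
print(a,b,m,"err in pan frame",(m-pan(0,.078,.016))@E_,(m-pan(0,.078,.016))@L_, np.arctan2((b-a)[1],(b-a)[0]))
E
```

```text
[0.46641639 0.07554551 0.016     ] [0.51825516 0.08517612 0.016     ] [0.49233578 0.08036082 0.016     ] err in pan frame 0.001982597013078134 0.001855053935285769 0.18368592213565751
```

Call:
{"name": "play_rows", "arguments": {"claw": [1,1,1,1,1], "delta_pos": [[0,0,0.12],[0,0,0.1],[0,0,0.07],[0,0,0.03],[0,0,0]], "delta_rot": [[0,0,0],[0,0,0],[0,0,0],[0,0,0],[0,0,0]]}}

```text
time: 16.25
ee_pos: [0.497, 0.0497, 0.0242]
eef_rot: [0.638, 0.77, -0.0, -0.0]
ft_force: [-0.9, 0.6, -0.6]
width: 0.0355
grip_force: 25.1
```

Call:
{"name": "play_rows", "arguments": {"claw": [1,1,0.35,0.35,0.35,0.35,0.35,0.35], "delta_pos": [[0,0,0.018],[0,0,0],[0,0,0],[0,0,0],[0,0,0],[0,0,0],[0,0,-0.1],[0,0,-0.2]], "delta_rot": [[0,0,0],[0,0,0],[0,0,0],[0,0,0],[0,0,0],[0,0,0],[0,0,0],[0,0,0]]}}

```text
time: 17.05
ee_pos: [0.4954, 0.0487, 0.0795]
eef_rot: [0.639, 0.77, -0.001, -0.002]
ft_force: [0.9, 0.2, 0.7]
width: 0.0563
grip_force: 0.0
```

Call:
{"name": "play_rows", "arguments": {"claw": [0.35,0.35,0.35,0.35,0.35,0.35,0.35,0.35], "delta_pos": [[0.15,0,-0.1],[0.2,0,0],[0.2,0,0],[0.2,0,0],[0.2,0,0],[0.2,0,0],[0.15,0.2,0],[0,0,0]], "delta_rot": [[0,0,0],[0,0,0],[0,0,0],[0,0,0],[0,0,0],[0,0,0],[0,0,0],[0,0,0]]}}

```text
time: 17.85
ee_pos: [0.4894, 0.3166, 0.0997]
eef_rot: [0.637, 0.771, 0.001, -0.002]
ft_force: [-0.7, -0.7, 0.3]
width: 0.0563
grip_force: 0.0
```

```bash
python3 - <<'E'
from h import *
p,K,M=save("wrist","w5")
go([.4998,.313,.0145],1.754)
def whites(f,z=.036):
    p=np.load(f"pics/{f}.npz")["p"]; h=cv2.cvtColor(p,cv2.COLOR_RGB2HSV)
    m=((h[...,1]<35)&(h[...,2]>125)).astype(np.uint8); n,l,s,c=cv2.connectedComponentsWithStats(m)
    for i in range(1,n):
        if 150<s[i,4]<4000: print(s[i],c[i].round(0),at(f,*c[i],z).round(4))
whites("w5")
print(proj("w5",[[.4998,.313,.036],[.566,.2945,.036]]).round(0))
E
```

```text
t 17.9 pos [0.4885 0.3143 0.0998] F [-0.  -0.5 -0.3] w 0.0567 g 0.0 q [ 0.05  0.48 -0.88  1.69  0.4   1.16 -0.75]
  rot [-0.0007 -0.0007  0.0015] rows 0.0  shift [-0.017  0.054  0.427] mm [-3.4 10.8 85.3] rows40 2.2
[ 361   69   93   90 1661] [412. 113.] [0.5399 0.3969 0.036 ]
[ 140  138   74   79 1608] [190. 189.] [0.3902 0.3121 0.036 ]
[351 151  39  37 279] [366. 165.] [0.5163 0.3548 0.036 ]
[ 578  150   62   60 1220] [602. 170.] [0.6886 0.3842 0.036 ]
[389 199  40  45 921] [409. 227.] [0.5597 0.3142 0.036 ]
[ 25 247  43  13 442] [ 47. 253.] [0.2828 0.2384 0.036 ]
[575 248  44  12 442] [597. 253.] [0.7113 0.3204 0.036 ]
[[333. 214.]
 [411. 251.]]
```

```bash
cat >> h.py <<'E'
def mont(f,box_t,name,wbox=(120,60,520,300),t="top"):
    g=name+"_t"; save(t,g)
    a=np.load(f"pics/{f}.npz")["p"][wbox[1]:wbox[3],wbox[0]:wbox[2],::-1]; b=np.load(f"pics/{g}.npz")["p"][box_t[1]:box_t[3],box_t[0]:box_t[2],::-1]
    k=800/a.shape[1]; k=min(k,290/a.shape[0]); a2=cv2.resize(a,None,fx=k,fy=k,interpolation=cv2.INTER_CUBIC)
    kb=min(800/b.shape[1],300/b.shape[0]); b2=cv2.resize(b,None,fx=kb,fy=kb,interpolation=cv2.INTER_CUBIC)
    im=np.zeros((a2.shape[0]+b2.shape[0],max(a2.shape[1],b2.shape[1]),3),np.uint8); im[:a2.shape[0],:a2.shape[1]]=a2; im[a2.shape[0]:,:b2.shape[1]]=b2
    cv2.imwrite(f"pics/{name}.png",im); print("scales",k,kb,"top starts row",a2.shape[0])
E
python3 - <<'E'
from h import *
mont("w5",(205,150,385,260),"m1",(130,60,530,300))
E
```

```text
scales 1.2083333333333333 2.727272727272727 top starts row 290
```

View pics/m1.png

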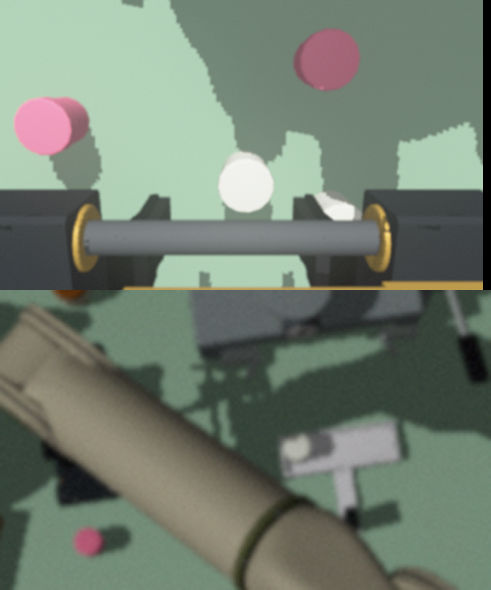

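Jar 2's lid is at about (333,213) against a predicted (333,214), and the first jar stands at the pan's left end. Grasping jar 2.

Call:
{"name": "play_rows", "arguments": {"claw": [0.35,0.35,0.35,0.35,1,1,1,1], "delta_pos": [[-0.017,0.054,0],[0,0,0.17],[0,0,0.17],[0,0,0.087],[0,0,0],[0,0,0],[0,0,0],[0,0,0]], "delta_rot": [[0,0,0.001],[0,0,0],[0,0,0],[0,0,0],[0,0,0],[0,0,0],[0,0,0],[0,0,0]]}}

```text
time: 18.75
ee_pos: [0.5009, 0.311, 0.0172]
eef_rot: [0.64, 0.769, 0.001, 0.001]
ft_force: [-2.3, -0.9, 6.0]
width: 0.035
grip_force: 25.0
```

Call:
{"name": "play_rows", "arguments": {"claw": [1,1,1,1,1,1,1,1], "delta_pos": [[0,0,0],[0,0,0],[0,0,0],[0,0,-0.1],[0,0,-0.15],[0,0,-0.15],[0,0,0],[0,0,0]], "delta_rot": [[0,0,0],[0,0,0],[0,0,0],[0,0,0],[0,0,0],[0,0,0],[0,0,0],[0,0,0]]}}

```text
time: 19.55
ee_pos: [0.5004, 0.3106, 0.0964]
eef_rot: [0.64, 0.769, 0.001, 0.001]
ft_force: [-0.0, -0.6, -1.7]
width: 0.0355
grip_force: 25.0
```

```bash
python3 - <<'E'
from h import *
go(pan(.001,0,.088),1.754)
E
```

```text
t 19.55 pos [0.5004 0.3106 0.0964] F [-0.  -0.6 -1.7] w 0.0355 g 25.0 q [ 0.05  0.5  -0.87  1.67  0.41  1.16 -0.74]
  rot [ 0.0006  0.     -0.0003] rows 0.0  shift [-1.524 -0.254  0.042] mm [-304.8  -50.8    8.4] rows40 7.7
```

Call:
{"name": "play_rows", "arguments": {"claw": [1,1,1,1,1,1,1,1], "delta_pos": [[-0.19,-0.03,0],[-0.19,-0.03,0],[-0.19,-0.03,0],[-0.19,-0.03,0],[-0.19,-0.03,0],[-0.19,-0.03,0],[-0.19,-0.04,0],[-0.19,-0.03,0.03]], "delta_rot": [[0,0,0],[0,0,0],[0,0,0],[0,0,0],[0,0,0],[0,0,0],[0,0,0],[0,0,0]]}}

```text
time: 20.35
ee_pos: [0.5054, 0.0007, 0.0892]
eef_rot: [0.64, 0.769, -0.0, 0.0]
ft_force: [1.3, 0.4, -1.0]
width: 0.0354
grip_force: 25.0
```

Call:
{"name": "play_rows", "arguments": {"claw": [1,1], "delta_pos": [[0,0,0],[0,0,0]], "delta_rot": [[0,0,0],[0,0,0]]}}

```text
time: 20.55
ee_pos: [0.5052, 0.0016, 0.0887]
eef_rot: [0.641, 0.768, -0.0, -0.001]
ft_force: [-0.0, 1.8, -0.8]
width: 0.0353
grip_force: 25.0
```

```bash
python3 - <<'E'
from h import *
go(pan(.001,0,.023),1.754)
E
```

```text
t 20.55 pos [0.5052 0.0016 0.0887] F [-0.   1.8 -0.8] w 0.0353 g 25.0 q [ 0.65  0.3  -0.84  1.89  0.26  1.06 -0.11]
  rot [-0.0005 -0.0001 -0.0009] rows 0.0  shift [-0.     0.004  0.328] mm [-0.1  0.8 65.7] rows40 1.6
```

Call:
{"name": "play_rows", "arguments": {"claw": [1,1,1,1,1,1,0.35,0.35], "delta_pos": [[0,0.004,0.11],[0,0,0.11],[0,0,0.07],[0,0,0.03],[0,0,0.01],[0,0,0],[0,0,0],[0,0,0]], "delta_rot": [[0,0,0],[0,0,0],[0,0,0],[0,0,0],[0,0,0],[0,0,0],[0,0,0],[0,0,0]]}}

```text
time: 21.35
ee_pos: [0.5073, 0.0026, 0.0243]
eef_rot: [0.64, 0.769, 0.0, 0.001]
ft_force: [-0.0, 1.0, 0.0]
width: 0.0446
grip_force: 0.0
```

Call:
{"name": "play_rows", "arguments": {"claw": [0.35,0.35,0.35,0.35,0.35,0.35,0.35,0.35], "delta_pos": [[0,0,0],[0,0,0],[0,0,-0.15],[0,0,-0.2],[0.1,0,-0.1],[0.18,0.07,0],[0.18,0.08,0],[0.18,0.08,0]], "delta_rot": [[0,0,0],[0,0,0],[0,0,0],[0,0,0],[0,0,0],[0,0,0],[0,0,0],[0,0,0]]}}

```text
time: 22.15
ee_pos: [0.5291, 0.1378, 0.114]
eef_rot: [0.64, 0.768, 0.0, 0.001]
ft_force: [1.1, -0.7, -0.0]
width: 0.0565
grip_force: 0.0
```

Call:
{"name": "play_rows", "arguments": {"claw": [0.35,0.35,0.35,0.35,0.35,0.35], "delta_pos": [[0.18,0.08,0],[0.18,0.08,0],[0.18,0.08,0],[0.19,0.09,0],[0,0,0],[0,0,0]], "delta_rot": [[0,0,0],[0,0,0],[0,0,0],[0,0,0],[0,0,0],[0,0,0]]}}

```text
time: 22.75
ee_pos: [0.5666, 0.2936, 0.1132]
eef_rot: [0.639, 0.769, -0.0, -0.0]
ft_force: [-0.4, -0.7, 0.0]
width: 0.0569
grip_force: 0.0
```

```bash
cat >> h.py <<'E'
def blob(f,P,z=.036,rad=60,vmin=205):
    "brightest low-saturation blob near predicted world point"
    p=np.load(f"pics/{f}.npz")["p"]; u,v=proj(f,[P[0],P[1],z])[0]; h=cv2.cvtColor(p,cv2.COLOR_RGB2HSV)
    for vm in (220,200,180):
        m=((h[...,1]<30)&(h[...,2]>vm)).astype(np.uint8); n,l,s,c=cv2.connectedComponentsWithStats(m)
        o=[(s[i].tolist(),c[i].round(1).tolist(),at(f,*c[i],z).round(4).tolist()) for i in range(1,n) if s[i,4]>100 and np.hypot(*(c[i]-[u,v]))<rad]
        print("pred",u.round(0),v.round(0),"vmin",vm,o)
E
python3 - <<'E'
from h import *
save("wrist","w6"); go([.566,.2945,.015],1.754); blob("w6",[.566,.2945])
E
```

```text
t 22.8 pos [0.5671 0.2919 0.1132] F [ 0.2  0.4 -0. ] w 0.0567 g 0.0 q [ 0.06  0.58 -0.84  1.52  0.45  1.24 -0.66]
  rot [-0.0002  0.0002 -0.0002] rows 0.0  shift [ 0.014 -0.003  0.491] mm [ 2.7 -0.6 98.2] rows40 2.5
pred 320.0 201.0 vmin 220 [([300, 176, 35, 44, 1173], [317.6, 198.8], [0.5635, 0.2959, 0.036])]
pred 320.0 201.0 vmin 200 [([299, 174, 37, 47, 1269], [317.3, 198.4], [0.5632, 0.2961, 0.036])]
pred 320.0 201.0 vmin 180 [([299, 174, 37, 47, 1318], [317.7, 198.5], [0.5636, 0.2961, 0.036])]
```

Call:
{"name": "play_rows", "arguments": {"claw": [0.35,0.35,0.35,0.35,0.35,1,1,1], "delta_pos": [[0.016,-0.006,0],[0,0,0.17],[0,0,0.17],[0,0,0.11],[0,0,0.04],[0,0,0],[0,0,0],[0,0,0]], "delta_rot": [[0,0,0],[0,0,0],[0,0,0],[0,0,0],[0,0,0],[0,0,0],[0,0,0],[0,0,0]]}}

```text
time: 23.6
ee_pos: [0.5662, 0.2957, 0.0172]
eef_rot: [0.64, 0.768, 0.001, 0.001]
ft_force: [-0.0, -0.5, 0.2]
width: 0.0396
grip_force: 0.0
```

Call:
{"name": "play_rows", "arguments": {"claw": [1,1,1,1,1,1,1,1], "delta_pos": [[0,0,0],[0,0,0],[0,0,0],[0,0,0],[0,0,-0.1],[0,0,-0.15],[0,0,-0.18],[0,0,0]], "delta_rot": [[0,0,0],[0,0,0],[0,0,0],[0,0,0],[0,0,0],[0,0,0],[0,0,0],[0,0,0]]}}

```text
time: 24.4
ee_pos: [0.5674, 0.2972, 0.1069]
eef_rot: [0.64, 0.769, 0.003, 0.001]
ft_force: [1.1, 0.2, -0.2]
width: 0.0358
grip_force: 25.0
```

```bash
python3 - <<'E'
from h import *
go(pan(.001,-.048,.095),1.754)
E
```

```text
t 24.4 pos [0.5674 0.2972 0.1069] F [ 1.1  0.2 -0.2] w 0.0358 g 25.0 q [ 0.06  0.59 -0.84  1.53  0.46  1.23 -0.67]
  rot [ 0.0023 -0.0007 -0.0002] rows 0.1  shift [-1.637 -0.571  0.06 ] mm [-327.4 -114.2   11.9] rows40 8.7
```

Call:
{"name": "play_rows", "arguments": {"claw": [1,1,1,1,1,1,1,1], "delta_pos": [[-0.15,-0.1,0],[-0.18,-0.12,0],[-0.18,-0.12,0],[-0.18,-0.12,0],[-0.19,-0.11,0],[-0.19,0,0],[-0.19,0,0],[-0.19,0,0]], "delta_rot": [[0.002,0,0],[0,0,0],[0,0,0],[0,0,0],[0,0,0],[0,0,0],[0,0,0],[0,0,0]]}}

```text
time: 25.2
ee_pos: [0.5058, -0.0123, 0.1023]
eef_rot: [0.64, 0.769, -0.003, -0.001]
ft_force: [-0.0, -0.4, -0.4]
width: 0.035
grip_force: 25.0
```

Call:
{"name": "play_rows", "arguments": {"claw": [1,1,1,1], "delta_pos": [[-0.18,0,0],[0,0,0],[0,0,0],[0,0,0]], "delta_rot": [[0,0,0],[0,0,0],[0,0,0],[0,0,0]]}}

```text
time: 25.6
ee_pos: [0.5122, -0.0446, 0.1021]
eef_rot: [0.639, 0.769, -0.002, -0.002]
ft_force: [-0.3, 0.3, -1.1]
width: 0.0356
grip_force: 25.0
```

```bash
python3 - <<'E'
from h import *
go(pan(.001,-.048,.023),1.754)
E
```

```text
t 25.6 pos [ 0.5122 -0.0446  0.1021] F [-0.3  0.3 -1.1] w 0.0356 g 25.0 q [ 0.74  0.31 -0.84  1.85  0.26  1.1  -0.02]
  rot [-0.002  -0.0001  0.0003] rows 0.0  shift [-0.007  0.012  0.396] mm [-1.3  2.3 79.1] rows40 2.0
```

Call:
{"name": "play_rows", "arguments": {"claw": [1,1,1,1,1,1,0.35,0.35], "delta_pos": [[-0.007,0.012,0.1],[0,0,0.13],[0,0,0.1],[0,0,0.05],[0,0,0.015],[0,0,0],[0,0,0],[0,0,0]], "delta_rot": [[-0.002,0,0],[0,0,0],[0,0,0],[0,0,0],[0,0,0],[0,0,0],[0,0,0],[0,0,0]]}}

```text
time: 26.4
ee_pos: [0.5156, -0.0469, 0.0241]
eef_rot: [0.64, 0.769, 0.0, 0.001]
ft_force: [-0.2, -0.3, 1.5]
width: 0.0441
grip_force: 0.0
```

Call:
{"name": "play_rows", "arguments": {"claw": [0.35,0.35,0.35,0.35,0.35,0.35,0.35,0.35], "delta_pos": [[0,0,0],[0,0,0],[0,0,-0.15],[0,0,-0.2],[0,0,-0.2],[0,0,-0.2],[0,0,0],[0,0,0]], "delta_rot": [[0,0,0],[0,0,0],[0,0,0],[0,0,0],[0,0,0.046],[0,0,0.046],[0,0,0.046],[0,0,0.046]]}}

```text
time: 27.2
ee_pos: [0.5156, -0.047, 0.1747]
eef_rot: [0.834, 0.552, 0.001, 0.001]
ft_force: [-0.9, 0.1, -0.5]
width: 0.0567
grip_force: 0.0
```

Call:
{"name": "play_rows", "arguments": {"claw": [0.45,0.45,0.45,0.45,0.45,0.45,0.45,0.45], "delta_pos": [[0,0,0],[0,0,0],[0,0,0],[0,0,0],[0,0,0],[0,0,0],[0,0,0],[0,0,0]], "delta_rot": [[0,0,0.046],[0,0,0.046],[0,0,0.046],[0,0,0.046],[0,0,0.046],[0,0,0.046],[0,0,0.04],[0,0,0]]}}

```text
time: 28.0
ee_pos: [0.5149, -0.0468, 0.1732]
eef_rot: [0.996, 0.09, 0.0, 0.0]
ft_force: [0.9, -0.0, 0.3]
width: 0.0479
grip_force: 0.0
```

```bash
python3 - <<'E'
from h import *
go(pan(-.11,-.0,.10),.184,.25)
save("wrist","w7"); print(proj("w7",[pan(-.1,0,.062),pan(0,.048,.041),pan(0,0,.041),pan(0,-.048,.041)]).round(0))
print(*[proj("w7",[pan(x,y,.016)]).round(0).tolist() for x,y in((-.027,.078),(.027,.078),(.027,-.078),(-.027,-.078))])
E
```

```text
t 28.0 pos [ 0.5149 -0.0468  0.1732] F [ 0.9 -0.   0.3] w 0.0479 g 0.0 q [ 0.62  0.19 -0.68  1.78  0.13  1.21 -1.49]
  rot [ 0.0002  0.0795 -0.0011] rows 1.7  shift [-0.628 -0.247  0.218] mm [-125.5  -49.3   43.5] rows40 3.5
[[272. 292.]
 [222. 189.]
 [271. 189.]
 [320. 189.]]
[[203.0, 208.0]] [[198.0, 158.0]] [[349.0, 158.0]] [[348.0, 208.0]]
```

```bash
python3 - <<'E'
from h import *
p=np.load("pics/w7.npz")["p"]; h=cv2.cvtColor(p,cv2.COLOR_RGB2GRAY)
c=cv2.HoughCircles(h[130:235],cv2.HOUGH_GRADIENT,1,25,param1=60,param2=12,minRadius=13,maxRadius=23); print(c)
print(h[130:215:4,190:360:6])
if c is not None:
    for u,v,rr in c[0]: w=at("w7",u,v+130,.041)-pan(0,0,.041); print((w@E_).round(4),(w@L_).round(4),rr)
E
```

```text
[[[267.5  56.5  19.1]
  [320.5  58.5  20.2]
  [210.5  52.5  19.1]]]
[[200 200 200 201 201 201 201 201 201 201 202 202 201 201 202 201 203 201
  201 201 202 202 201 201 201 201 201 201 201]
 [201 201 201 203 201 202 202 201 201 203 202 202 202 202 203 201 202 203
  202 202 201 201 201 203 202 201 200 201 202]
 [200 201 201 202 202 203 201 202 203 203 202 202 201 202 202 202 202 203
  201 202 202 202 202 201 202 201 200 201 201]
 [200 201 202 202 202 203 202 202 202 202 202 202 202 202 203 203 202 202
  202 202 203 202 202 202 201 201 202 201 200]
 [201 202 202 202 201 202 203 203 202 203 200 202 201 202 202 202 203 203
  203 202 202 202 201 202 203 201 200 201 201]
 [202 201 201 201 203 202 203 203 202 202 202 203 202 202 203 203 203 202
  202 202 202 203 202 202 202 202 201 202 201]
 [201 201 197 175 175 151 152 152 152 153 176 177 176 175 151 151 151 152
  178 176 177 177 177 150 150 150 170 175 176]
 [202 207 238 238 238 239 236 188 186 211 235 235 235 237 237 237 236 236
  235 236 235 234 229 228 228 227 225 137 137]
 [202 204 152 168 163 157 155 167 168 170 170 171 170 218 237 23
[... 988 characters left out ...]
242 241 241 240 240 232 173 137 162]
 [200 200 237 198 231 232 238 238 237 237 237 241 241 241 241 234 237 237
  236 235 242 241 241 240 234 234 226 138 137]
 [200 199 234 140 147 150 150 171 170 171 171 157 200 231 202 162 174 173
  172 172 154 228 238 216 169 170 224 148 194]
 [200 200 225 232 233 233 233 235 235 235 235 235 235 237 237 237 236 232
  232 232 231 231 230 231 230 230 227 201 201]
 [199 199 200 200 201 200 201 201 201 202 202 202 202 236 236 236 223 152
  204 202 202 203 202 202 202 202 201 200 200]
 [199 199 199 199 200 201 200 201 202 201 202 202 201 236 236 236 224 139
  202 202 201 202 202 202 202 201 202 200 201]]
0.0023 0.0031 19.1
0.0002 -0.0487 20.2
0.0065 0.0586 19.1
```

Call:
{"name": "play_rows", "arguments": {"claw": [0.45,0.45,0.45,0.45,0.45,0.45,0.45], "delta_pos": [[0,0,0],[0,0,0],[-0.16,-0.06,0],[-0.16,-0.06,0],[-0.16,-0.06,0],[-0.15,-0.067,0.1],[0,0,0]], "delta_rot": [[0,0.04,0],[0,0.04,-0.001],[0,0,0],[0,0,0],[0,0,0],[0,0,0],[0,0,0]]}}

```text
time: 28.75
ee_pos: [0.3859, -0.0198, 0.1189]
eef_rot: [0.988, 0.094, 0.122, -0.011]
ft_force: [0.2, 0.0, -0.7]
width: 0.0471
grip_force: 0.0
```

```bash
python3 - <<'E'
from h import *
go(pan(-.1015,-.0,.024),.184,.25)
E
```

```text
t 28.75 pos [ 0.3859 -0.0198  0.1189] F [ 0.2  0.  -0.7] w 0.0471 g 0.0 q [ 0.72 -0.32 -0.64  2.32 -0.33  0.86 -1.11]
  rot [0.0002 0.0015 0.0017] rows 0.0  shift [-0.023  0.004  0.484] mm [-4.6  0.8 96.8] rows40 2.4
```

```bash
python3 - <<'E'
from h import *
w=at("m1_t",314.3,207.9,.041)-pan(0,0,.041); print(w@E_,w@L_)
mont("w7",(200,120,300,200),"m2",(170,130,380,240),t="scene")
mont("w7",(270,150,390,220),"m2",(170,130,380,235))
print(proj("m2_t",[pan(0,.048,.041),pan(0,0,.041),pan(0,-.048,.041)]))
E
```

```text
0.00316858313860077 0.054741747147993805
scales 2.6363636363636362 3.75 top starts row 290
scales 2.761904761904762 4.285714285714286 top starts row 290
[[316.29727348 208.47536073]
 [329.51791911 206.46282493]
 [342.71000519 204.45463666]]
```

View pics/m2.png

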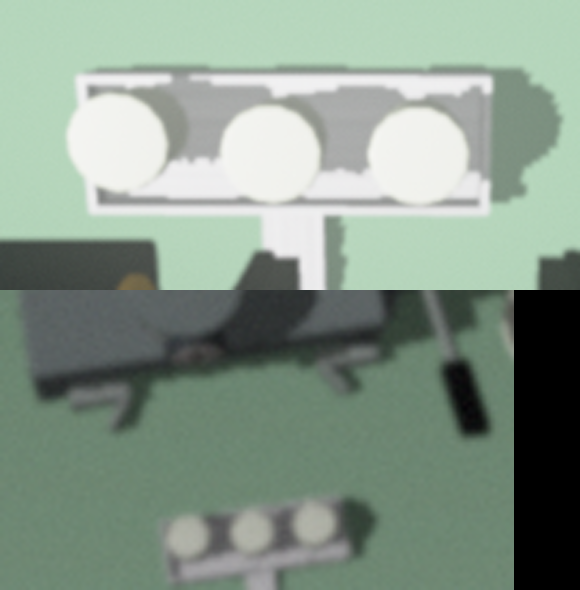

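The three lids are in the pan. The left one sits against the left wall at about y 55 mm, still within limits. I check its height by triangulation and go on to grip the handle.

```bash
python3 - <<'E'
from h import *
def w7(u,v): return ("w7",170+(u+.5)/2.762-.5,130+(v+.5)/2.762-.5)
def mt(u,v): return ("m2_t",270+(u+.5)/4.2857-.5,150+(v-290+.5)/4.2857-.5)
for a,b in [((118,142),(188,536)),((271,153),(251,530)),((418,155),(315,523))]:
    P=tri(w7(*a),mt(*b)); w=P-pan(0,0,0); print(P.round(4),(w@E_).round(4),(w@L_).round(4), "err",(proj("m2_t",P)[0]-np.array(mt(*b)[1:])).round(1))
q=[at(*w7(*p),.016) for p in[(80,75),(491,75),(489,213),(92,213)]]; c=sum(q)/4-pan(0,0,.016); print("pan c err",c@E_,c@L_)
E
```

```text
[0.5017 0.0591 0.0389] 0.0073 0.0572 err [-0. -0.]
[0.508  0.0057 0.0395] 0.0037 0.0036 err [0.2 0.1]
[ 0.5162 -0.0469  0.038 ] 0.0021 -0.0496 err [-0.1 -0. ]
pan c err 0.0013163979069139471 0.0005896117106097695
```

Call:
{"name": "play_rows", "arguments": {"claw": [0.45,0.45,0.45,0.45,0.45], "delta_pos": [[-0.023,0.004,0.1],[0,0,0.15],[0,0,0.15],[0,0,0.08],[0,0,0]], "delta_rot": [[0,0,0.001],[0,0,0],[0,0,0],[0,0,0],[0,0,0]]}}

```text
time: 29.35
ee_pos: [0.4104, -0.0165, 0.0273]
eef_rot: [0.988, 0.091, 0.124, -0.013]
ft_force: [-0.4, 0.1, 0.3]
width: 0.0478
grip_force: 0.0
```

```bash
python3 - <<'E'
from h import *
go(pan(-.1015,-.0,.024),.184,.25)
E
```

```text
t 29.35 pos [ 0.4104 -0.0165  0.0273] F [-0.4  0.1  0.3] w 0.0478 g 0.0 q [ 0.76 -0.04 -0.77  2.37 -0.14  0.57 -1.29]
  rot [-0.0009 -0.     -0.0001] rows 0.0  shift [-0.029 -0.002  0.01 ] mm [-5.9 -0.4  1.9] rows40 0.2
```

```bash
python3 - <<'E'
from h import *
def mt(u,v): return ("m2_t",270+(u+.5)/4.2857-.5,150+(v-290+.5)/4.2857-.5)
def t4(u,v): return C("t4",290,160,8,u,v)
for f,wl,wr,pc in [(t4,(60,180),(492,110),[(142,355),(482,305),(490,425),(155,470)]),(mt,(118,428),(347,389),[(162,520),(344,497),(350,555),(172,580)])]:
    a,b=at(*f(*wl),.012),at(*f(*wr),.012); m=(a+b)/2; c=sum(at(*f(*p),.016) for p in pc)/4
    print("wing",m@L_,m@E_,np.linalg.norm(a-b),"yaw",np.arctan2(-(a-b)[0],(a-b)[1]),"pan",c@L_,c@E_)
E
```

```text
wing -0.09031572813702757 0.6124365826826115 0.20303401355114015 yaw 0.19636150166573985 pan -0.09051316443632511 0.4954736392009976
wing -0.08985899844830196 0.614140745555861 0.20123825824003633 yaw 0.20469062987447542 pan -0.09221134877004995 0.49771829393392175
```

Call:
{"name": "play_rows", "arguments": {"claw": [1,1,1,1,1,1,1,1], "delta_pos": [[0,0,0.01],[0,0,0],[0,0,0],[0,0,0],[0,0,0],[0,0,0],[0,0,0],[0,0,0]], "delta_rot": [[0,0,0],[0,0,0],[0,0,0],[0,0,0],[0,0,0],[0,0,0],[0,0,0],[0,0,0]], "squeeze": 45}}

```text
time: 30.15
ee_pos: [0.4108, -0.017, 0.0268]
eef_rot: [0.988, 0.091, 0.125, -0.011]
ft_force: [-3.5, 1.9, 8.5]
width: 0.0157
grip_force: 44.9
```

Call:
{"name": "play_rows", "arguments": {"claw": [1,1,1,1,1,1,1,1], "delta_pos": [[0.03,-0.008,0.008],[0.06,0,0.015],[0.073,0,0.0185],[0.073,0,0.0185],[0.073,0,0.0185],[0.05,0,0.013],[0,0,0],[0,0,0]], "delta_rot": [[0,0,0],[0,0,0],[0,0,0],[0,0,0],[0,0,0],[0,0,0],[0,0,0],[0,0,0]]}}

```text
time: 30.95
ee_pos: [0.4836, -0.002, 0.0268]
eef_rot: [0.988, 0.09, 0.125, -0.012]
ft_force: [2.6, 0.4, -0.3]
width: 0.0157
grip_force: 45.0
```

```bash
python3 - <<'E'
from h import *
save("top","t8")
g=r.read_state()["ee_pos"]; go(PW(-.096,0,.027),.186,.25)
p=g-O_; print("press",p@E_,p@L_)
save("wrist","w8")
print(proj("w8",[PW(-.072,.106,.018),PW(-.072,-.106,.018)]), proj("t8",[PW(-.072,.106,.018),PW(-.072,-.106,.018)]))
E
```

```text
t 31.0 pos [ 0.4835 -0.0021  0.0268] F [2.9 1.4 1. ] w 0.0155 g 45.0 q [ 0.68  0.15 -0.77  2.21  0.15  0.58 -1.57]
  rot [ 0.0003 -0.0008 -0.0011] rows 0.0  shift [ 0.567 -0.012  0.144] mm [113.4  -2.3  28.7] rows40 2.9
press -0.2129548737660058 -0.0025478837753888824
[[ 1.38163872e+02  5.32711895e-01]
 [ 4.94614146e+02 -1.57252096e-01]] [[294.98579487 180.72515075]
 [351.65558679 172.24189782]]
```

Call:
{"name": "play_rows", "arguments": {"claw": [1,1,1,1,1,1,1,1], "delta_pos": [[0.03,-0.004,0.008],[0.05,0,0.013],[0.05,0,0.013],[0.05,0,0.013],[0.05,0,0.013],[0.05,0,0.013],[0.03,0,0.008],[0,0,0]], "delta_rot": [[0,0,0],[0,0,0],[0,0,0],[0,0,0],[0,0,0],[0,0,0],[0,0,0],[0,0,0]]}}

```text
time: 31.85
ee_pos: [0.5464, 0.0099, 0.0268]
eef_rot: [0.988, 0.09, 0.125, -0.011]
ft_force: [0.3, -2.6, 4.4]
width: 0.0156
grip_force: 45.0
```

```bash
python3 - <<'E'
from h import *
g=r.read_state()["ee_pos"]; go(PW(-.096,0,.027),.186,.25)
p=g-O_; print("press",p@E_,p@L_)
E
```

```text
t 31.85 pos [0.5464 0.0099 0.0268] F [ 0.3 -2.6  4.4] w 0.0156 g 45.0 q [ 0.57  0.29 -0.71  2.06  0.29  0.62 -1.71]
  rot [ 0.0005 -0.0006 -0.0011] rows 0.0  shift [ 0.257 -0.011  0.064] mm [51.3 -2.1 12.9] rows40 1.3
press -0.14887920287919146 -0.0022383115392522242
```

Call:
{"name": "play_rows", "arguments": {"claw": [1,1,1,1,1,1,1], "delta_pos": [[0.03,0,0.008],[0.05,0,0.013],[0.05,0,0.013],[0.05,0,0.013],[0.04,0,0.01],[0.02,0,0.005],[0,0,0]], "delta_rot": [[0,0,0],[0,0,0],[0,0,0],[0,0,0],[0,0,0],[0,0,0],[0,0,0]]}}

```text
time: 32.55
ee_pos: [0.5948, 0.019, 0.0268]
eef_rot: [0.988, 0.09, 0.125, -0.011]
ft_force: [-3.2, -1.1, 9.2]
width: 0.0158
grip_force: 45.0
```

```bash
python3 - <<'E'
from h import *
g=r.read_state()["ee_pos"]; go(PW(-.096,0,.027),.186,.25)
p=g-O_; print("press",p@E_,p@L_)
E
```

```text
t 32.55 pos [0.5948 0.019  0.0268] F [-3.2 -1.1  9.2] w 0.0158 g 45.0 q [ 0.49  0.39 -0.67  1.94  0.36  0.66 -1.76]
  rot [ 0.0005 -0.0004 -0.0011] rows 0.0  shift [ 0.018 -0.011  0.004] mm [ 3.7 -2.2  0.7] rows40 0.1
press -0.09970087534180465 -0.002217060170631716
```

Call:
{"name": "play_rows", "arguments": {"claw": [1,1,1], "delta_pos": [[0.01,0,0.0025],[0.01,0,0.0025],[0,0,0]], "delta_rot": [[0,0,0],[0,0,0],[0,0,0]]}}

```text
time: 32.85
ee_pos: [0.5979, 0.0194, 0.0268]
eef_rot: [0.988, 0.09, 0.124, -0.011]
ft_force: [-11.8, -2.7, 18.2]
width: 0.0158
grip_force: 45.0
```

Call:
{"name": "play_rows", "arguments": {"claw": [1,1,1], "delta_pos": [[0.01,0,0.0025],[0.01,0,0.0025],[0,0,0]], "delta_rot": [[0,0,0],[0,0,0],[0,0,0]]}}

```text
time: 33.15
ee_pos: [0.599, 0.0195, 0.0263]
eef_rot: [0.988, 0.09, 0.121, -0.01]
ft_force: [-32.8, -4.9, 38.2]
width: 0.0154
grip_force: 45.0
```

Call:
{"name": "play_rows", "arguments": {"claw": [1,1,1], "delta_pos": [[0.01,0,0.0025],[0,0,0],[0,0,0]], "delta_rot": [[0,0,0],[0,0,0],[0,0,0]]}}

```text
time: 33.45
ee_pos: [0.6001, 0.0195, 0.0259]
eef_rot: [0.989, 0.09, 0.12, -0.01]
ft_force: [-36.2, -6.0, 39.5]
width: 0.0152
grip_force: 45.0
```

Call:
{"name": "play_rows", "arguments": {"claw": [1,1,1], "delta_pos": [[-0.021,0,-0.0055],[-0.02,0,-0.005],[0,0,0]], "delta_rot": [[0,0,0],[0,0,0],[0,0,0]]}}

```text
time: 33.75
ee_pos: [0.5956, 0.0193, 0.026]
eef_rot: [0.988, 0.09, 0.124, -0.011]
ft_force: [-4.8, -1.0, 6.3]
width: 0.0158
grip_force: 45.0
```

```bash
python3 - <<'E'
from h import *
g=r.read_state()["ee_pos"]; go(PW(-.096,0,.027),.186,.25)
save("wrist","w9"); p=np.load("pics/w9.npz")["p"]; print(r.read_state()["torque"])
E
```

```text
t 33.75 pos [0.5956 0.0193 0.026 ] F [-4.8 -1.   6.3] w 0.0158 g 45.0 q [ 0.49  0.39 -0.67  1.94  0.36  0.66 -1.76]
  rot [ 0.0004 -0.     -0.0011] rows 0.0  shift [ 0.015 -0.01  -0.001] mm [ 3.1 -2.  -0.3] rows40 0.1
[-0.34124965  1.71877233 -0.02621007]
```

Call:
{"name": "play_rows", "arguments": {"claw": [1,1,1,1,1,1,1], "delta_pos": [[0,-0.01,0],[0,-0.02,0],[0,-0.02,0],[0,-0.02,0],[0,-0.02,0],[0,-0.02,0],[0,0,0]], "delta_rot": [[0,0,0],[0,0,0],[0,0,0],[0,0,0],[0,0,0],[0,0,0],[0,0,0]]}}

```text
time: 34.5
ee_pos: [0.5921, 0.0426, 0.026]
eef_rot: [0.988, 0.091, 0.125, -0.012]
ft_force: [-0.8, 2.8, -0.2]
width: 0.0154
grip_force: 45.0
```

Call:
{"name": "play_rows", "arguments": {"claw": [1,1,1], "delta_pos": [[0,-0.01,0],[0,-0.01,0],[0,0,0]], "delta_rot": [[0,0,0],[0,0,0],[0,0,0]]}}

```text
time: 34.8
ee_pos: [0.5915, 0.0455, 0.026]
eef_rot: [0.988, 0.091, 0.125, -0.012]
ft_force: [-0.5, 0.6, -1.3]
width: 0.0157
grip_force: 45.0
```

```bash
python3 - <<'E'
from h import *
g=r.read_state()["ee_pos"]; go(PW(-.096,.026,.027),.186,.25)
p=g-O_; print("press",p@E_,p@L_,r.read_state()["torque"])
E
```

```text
t 34.8 pos [0.5915 0.0455 0.026 ] F [-0.5  0.6 -1.3] w 0.0157 g 45.0 q [ 0.44  0.38 -0.67  1.95  0.38  0.66 -1.83]
  rot [ 0.0002 -0.0003 -0.001 ] rows 0.0  shift [ 0.011 -0.008 -0.002] mm [ 2.2 -1.5 -0.4] rows40 0.1
press -0.09801952834076301 0.024451621728546313 [-0.20091121  0.80323317  0.05106736]
```

Call:
{"name": "play_rows", "arguments": {"claw": [1,1,1], "delta_pos": [[0,-0.01,0],[0,0,0],[0,0,0]], "delta_rot": [[0,0,0],[0,0,0],[0,0,0]]}}

```text
time: 35.1
ee_pos: [0.5912, 0.0474, 0.026]
eef_rot: [0.988, 0.09, 0.125, -0.012]
ft_force: [0.5, 0.9, -3.3]
width: 0.0156
grip_force: 45.0
```

Call:
{"name": "play_rows", "arguments": {"claw": [1,1,1], "delta_pos": [[0,-0.01,0],[0,0,0],[0,0,0]], "delta_rot": [[0,0,0],[0,0,0],[0,0,0]]}}

```text
time: 35.4
ee_pos: [0.5908, 0.0494, 0.026]
eef_rot: [0.988, 0.091, 0.125, -0.012]
ft_force: [-0.3, 0.7, -3.8]
width: 0.0157
grip_force: 45.0
```

```bash
python3 - <<'E'
from h import *
g=r.read_state()["ee_pos"]; go(PW(-.096,.026,.027),.186,.25)
p=g-O_; print("press",p@E_,p@L_,r.read_state()["torque"])
E
```

```text
t 35.4 pos [0.5908 0.0494 0.026 ] F [-0.3  0.7 -3.8] w 0.0157 g 45.0 q [ 0.43  0.38 -0.67  1.95  0.38  0.66 -1.84]
  rot [ 0.0001 -0.0003 -0.001 ] rows 0.0  shift [ 0.011  0.012 -0.002] mm [ 2.2  2.5 -0.4] rows40 0.1
press -0.09802473571959434 0.028457366878471346 [-0.06396694  0.91354905 -0.02998952]
```

Call:
{"name": "play_rows", "arguments": {"claw": [1,1,1], "delta_pos": [[0,-0.01,0],[0,0,0],[0,0,0]], "delta_rot": [[0,0,0],[0,0,0],[0,0,0]]}}

```text
time: 35.7
ee_pos: [0.5905, 0.051, 0.026]
eef_rot: [0.988, 0.09, 0.125, -0.011]
ft_force: [0.1, -0.7, -5.3]
width: 0.0158
grip_force: 45.0
```

Call:
{"name": "play_rows", "arguments": {"claw": [1,1,1], "delta_pos": [[0,-0.01,0],[0,0,0],[0,0,0]], "delta_rot": [[0,0,0],[0,0,0],[0,0,0]]}}

```text
time: 36.0
ee_pos: [0.5902, 0.0514, 0.026]
eef_rot: [0.988, 0.089, 0.124, -0.011]
ft_force: [-0.8, -6.3, -1.7]
width: 0.0157
grip_force: 45.0
```

```bash
python3 - <<'E'
from h import *
g=r.read_state()["ee_pos"]; go(PW(-.096,.026,.027),.186,.25)
p=g-O_; print("press",p@E_,p@L_,r.read_state()["torque"])
save("wrist","w10"); save("top","t10"); save("scene","s10")
crop("t10",270,120,370,205,3.9,"a");crop("s10",215,170,345,275,3.0,"b")
a=cv2.imread("pics/a.png");b=cv2.imread("pics/b.png");c=np.load("pics/w10.npz")["p"][0:240,120:520,::-1]
im=np.zeros((600,800,3),np.uint8); im[:a.shape[0],:a.shape[1]]=a; im[:b.shape[0],400:400+b.shape[1]]=b; im[345:585,:400]=c; cv2.imwrite("pics/m3.png",im); print(a.shape,b.shape)
E
```

```text
t 36.0 pos [0.5902 0.0514 0.026 ] F [-0.8 -6.3 -1.7] w 0.0157 g 45.0 q [ 0.43  0.38 -0.67  1.95  0.39  0.66 -1.85]
  rot [ 0.0008 -0.0001 -0.0016] rows 0.0  shift [ 0.012  0.023 -0.002] mm [ 2.5  4.5 -0.4] rows40 0.1
press -0.09829867808761657 0.030506707245695742 [-1.4107654   0.93990552 -0.58286253]
(332, 390, 3) (315, 390, 3)
```

Call:
{"name": "play_rows", "arguments": {"claw": [1,0.4,0.4,0.4,0.4,0.4,0.4,0.4], "delta_pos": [[0,0.008,0],[0,0,0],[0,0,0],[0,0,0],[0,0,0],[0,0,-0.05],[0,0,-0.15],[0,0,-0.2]], "delta_rot": [[0,0,0],[0,0,0],[0,0,0],[0,0,0],[0,0,0],[0,0,0],[0,0,0],[0,0,0]]}}

```text
time: 36.95
ee_pos: [0.5697, 0.0482, 0.1037]
eef_rot: [0.988, 0.091, 0.123, -0.012]
ft_force: [0.4, -0.6, 0.9]
width: 0.0513
grip_force: 0.0
```

Call:
{"name": "play_rows", "arguments": {"claw": [1,1,1,1,1,1,1,1], "delta_pos": [[0,0,-0.2],[0,0,-0.2],[0,0,-0.2],[0,0,-0.2],[0,0,0],[0,0,0],[0,0,0],[0,0,0]], "delta_rot": [[0,0,0],[0,0,0],[0,0,0],[0,0,0],[0,-0.04,0],[0,-0.04,0],[0,0,0],[0,0,0]]}}

```text
time: 37.75
ee_pos: [0.532, 0.0417, 0.2581]
eef_rot: [0.996, 0.092, 0.0, -0.001]
ft_force: [-0.1, 0.2, -0.8]
width: 0.0017
grip_force: 0.0
```

```bash
cat >> h.py <<'E'
def FL(f,l,z): return f*E_+l*L_+np.array([0,0,z])
E
python3 - <<'E'
from h import *
save("top","t11"); save("wrist","w11")
go(FL(.552,-.2595,.23),.184)
print(proj("w11",[FL(.686-.096,-.088+.026,.062)]))
E
```

```text
t 37.85 pos [0.5315 0.0412 0.2591] F [-0.   0.  -0.4] w 0.0005 g 0.0 q [ 0.58  0.19 -0.84  1.62  0.15  1.4  -1.66]
  rot [ 0.0001 -0.0007 -0.0001] rows 0.0  shift [0.11  1.014 0.145] mm [ 21.9 202.7  29.1] rows40 5.1
[[326.21530222 124.35037483]]
```

Call:
{"name": "play_rows", "arguments": {"claw": [1,1,1,1,1,1,1], "delta_pos": [[0.02,0.17,0],[0.02,0.17,0],[0.02,0.17,0],[0.02,0.17,0],[0.02,0.17,0],[0.01,0.165,0.05],[0,0,0]], "delta_rot": [[0,0,0],[0,0,0],[0,0,0],[0,0,0],[0,0,0],[0,0,0],[0,0,0]]}}

```text
time: 38.55
ee_pos: [0.5893, -0.1607, 0.248]
eef_rot: [0.996, 0.088, 0.0, 0.001]
ft_force: [1.4, -0.9, -0.8]
width: 0.0003
grip_force: 0.0
```

```bash
python3 - <<'E'
from h import *
save("wrist","w12")
go(FL(.552,-.2595,.19),.184)
p=np.load("pics/w12.npz")["p"]; g=cv2.cvtColor(p,cv2.COLOR_RGB2GRAY)
print(proj("w12",[FL(.524,-.2595,.195),FL(.586,-.2595,.16)]).round(0))
for v in range(150,240,10): print(v, "".join("#" if x<70 else "." for x in g[v,220:420:3]))
E
```

```text
t 38.6 pos [ 0.5895 -0.1575  0.2488] F [-0.6  0.1  0.2] w 0.0005 g 0.0 q [ 0.73  0.37 -0.71  1.43  0.24  1.43 -1.37]
  rot [ 0.0004 -0.0002 -0.0017] rows 0.0  shift [ 0.006 -0.016  0.294] mm [ 1.2 -3.2 58.8] rows40 1.5
[[313. 245.]
 [313. 157.]]
150 ...................................................................
160 ...................................................................
170 ...................................................................
180 ...................................................................
190 ...................................................................
200 ...................................................................
210 ....................................#..............................
220 ......#..############################...###############.#.#..#.....
230 #####.######################.##########..##########################
```

```bash
python3 - <<'E'
from h import *
p=np.load("pics/w12.npz")["p"]; g=cv2.cvtColor(p,cv2.COLOR_RGB2GRAY)
for v in (110,130,145,160,175,190,200,210): print(v, g[v,270:360:3])
E
```

```text
110 [140 187 202 202 200 202 202 201 202 202 201 202 202 219 207 178 143 169
 203 202 203 202 201 202 202 203 203 203 204 203]
130 [203 203 203 202 202 202 201 202 201 203 201 202 203 219 208 181 147 162
 203 203 202 203 202 203 203 203 204 203 202 203]
145 [203 202 202 201 203 201 202 203 202 201 203 203 196 218 210 182 150 152
 202 202 202 202 202 203 203 203 202 203 203 203]
160 [203 203 201 202 202 202 202 202 201 202 135  81  82  81  81  81  81  81
  80  81 189 201 202 202 201 202 203 202 203 202]
175 [203 201 202 202 201 202 202 201 201 202 128  79  80  80  79  79  80  79
  79  77 172 202 202 203 201 201 202 201 202 203]
190 [202 202 201 201 201 201 201 201 201 202 125  77  77  76  76  75  77  75
  75  74 155 200 201 200 200 201 201 201 201 201]
200 [201 200 202 200 200 200 201 199 200 200 124  74  74  76  73  72  73  75
  73  69 144 200 199 200 201 200 200 201 201 202]
210 [200 200 201 200 200 200 199 200 200 200 123  72  71  71  70  71  70  70
  70  67 141 200 199 198 199 200 200 199 199 200]
```

Call:
{"name": "play_rows", "arguments": {"claw": [1,1,1,1], "delta_pos": [[0.006,-0.008,0.15],[0,0,0.12],[0,0,0.03],[0,0,0]], "delta_rot": [[0,0,0],[0,0,0],[0,0,0],[0,0,0]]}}

```text
time: 39.0
ee_pos: [0.5908, -0.1523, 0.1892]
eef_rot: [0.996, 0.092, 0.0, 0.0]
ft_force: [0.7, -0.0, 0.6]
width: 0.0005
grip_force: 0.0
```

Call:
{"name": "play_rows", "arguments": {"claw": [1,1,1,1,1,1,1,1], "delta_pos": [[-0.02,0,0.06],[-0.018,0,0.06],[-0.018,0,0.06],[-0.015,0,0.06],[-0.012,0,0.06],[-0.01,0,0.06],[0,0,0.06],[0,0,0.06]], "delta_rot": [[0,0,0],[0,0,0],[0,0,0],[0,0,0],[0,0,0],[0,0,0],[0,0,0],[0,0,0]]}}

```text
time: 39.8
ee_pos: [0.5722, -0.1571, 0.0925]
eef_rot: [0.996, 0.091, -0.0, 0.0]
ft_force: [-4.8, -0.7, 11.6]
width: 0.0005
grip_force: 5.8
```

```bash
python3 - <<'E'
from h import *
go(FL(.686-.154,-.2605,.078),.184)
E
```

```text
t 39.8 pos [ 0.5722 -0.1571  0.0925] F [-4.8 -0.7 11.6] w 0.0005 g 5.8 q [ 0.73  0.46 -0.68  1.67  0.31  1.13 -1.42]
  rot [ 0.0002  0.0002 -0.0007] rows 0.0  shift [-0.009  0.007  0.073] mm [-1.9  1.3 14.5] rows40 0.4
```

Call:
{"name": "play_rows", "arguments": {"claw": [1,1,1,1], "delta_pos": [[-0.005,0,0.04],[0,0,0.03],[0,0,0.02],[0,0,0]], "delta_rot": [[0,0,0],[0,0,0],[0,0,0],[0,0,0]]}}

```text
time: 40.2
ee_pos: [0.5737, -0.1569, 0.0776]
eef_rot: [0.996, 0.091, 0.002, 0.001]
ft_force: [-7.6, 1.6, 25.4]
width: 0.0003
grip_force: 13.6
```

```bash
python3 - <<'E'
from h import *
go(FL(.686-.154,-.2605,.078),.184)
E
```

```text
t 40.2 pos [ 0.5737 -0.1569  0.0776] F [-7.6  1.6 25.4] w 0.0003 g 13.6 q [ 0.73  0.47 -0.67  1.68  0.33  1.1  -1.43]
  rot [ 0.0007 -0.0013 -0.0005] rows 0.0  shift [-0.017  0.006 -0.002] mm [-3.4  1.3 -0.4] rows40 0.1
```

Call:
{"name": "play_rows", "arguments": {"claw": [1,1,1,1,1,1,1,1], "delta_pos": [[0.005,0,-0.09],[0.02,0,-0.1],[0.02,0,-0.1],[0.02,0,-0.1],[0.018,0,-0.1],[0.015,0,-0.13],[0,0,0],[0,0,0]], "delta_rot": [[0,0,0],[0,0,0],[0,0,0],[0,0,0],[0,0,0],[0,0,0],[0,0,0],[0,0,0]]}}

```text
time: 41.0
ee_pos: [0.591, -0.1534, 0.1982]
eef_rot: [0.996, 0.091, 0.0, 0.0]
ft_force: [-0.1, 1.1, 0.3]
width: 0.0004
grip_force: 0.0
```

Call:
{"name": "play_rows", "arguments": {"claw": [1,1,1,1,1,1,1,1], "delta_pos": [[0,0,0],[0,0,0.05],[-0.02,0,0.07],[-0.02,0,0.08],[-0.02,0,0.08],[-0.018,0,0.08],[-0.015,0,0.08],[0,0,0.07]], "delta_rot": [[0,0,0],[0,0,0],[0,0,0],[0,0,0],[0,0,0],[0,0,0],[0,0,0],[0,0,0]]}}

```text
time: 41.8
ee_pos: [0.573, -0.1567, 0.0958]
eef_rot: [0.996, 0.091, 0.001, 0.0]
ft_force: [-1.1, 0.2, 11.6]
width: 0.0005
grip_force: 5.6
```

Call:
{"name": "play_rows", "arguments": {"claw": [1,1,1,1], "delta_pos": [[-0.005,0,0.05],[0,0,0.04],[0,0,0.02],[0,0,0]], "delta_rot": [[0,0,0],[0,0,0],[0,0,0],[0,0,0]]}}

```text
time: 42.2
ee_pos: [0.5745, -0.1564, 0.0775]
eef_rot: [0.996, 0.091, 0.003, 0.001]
ft_force: [-3.9, 1.4, 31.1]
width: 0.0002
grip_force: 15.5
```

```bash
python3 - <<'E'
from h import *
go(FL(.686-.154,-.2605,.078),.184)
E
```

```text
t 42.2 pos [ 0.5745 -0.1564  0.0775] F [-3.9  1.4 31.1] w 0.0002 g 15.5 q [ 0.73  0.47 -0.68  1.68  0.33  1.1  -1.43]
  rot [ 0.0007 -0.0018 -0.0003] rows 0.0  shift [-0.021  0.008 -0.002] mm [-4.2  1.5 -0.5] rows40 0.1
```

Call:
{"name": "play_rows", "arguments": {"claw": [1,1,1,1,1,1,1,1], "delta_pos": [[0.005,0,-0.09],[0.02,0,-0.1],[0.02,0,-0.1],[0.02,0,-0.1],[0.018,0,-0.1],[0.015,0,-0.13],[0,0,0],[0,0,0]], "delta_rot": [[0,0,0],[0,0,0],[0,0,0],[0,0,0],[0,0,0],[0,0,0],[0,0,0],[0,0,0]]}}

```text
time: 43.0
ee_pos: [0.5907, -0.1533, 0.1973]
eef_rot: [0.996, 0.091, -0.001, -0.0]
ft_force: [0.1, 0.3, -0.1]
width: 0.0004
grip_force: 0.0
```

Call:
{"name": "play_rows", "arguments": {"claw": [1,1,1,1,1,1,1,1], "delta_pos": [[0,0,0],[0,0,0.05],[-0.02,0,0.07],[-0.02,0,0.08],[-0.02,0,0.08],[-0.018,0,0.08],[-0.015,0,0.08],[0,0,0.07]], "delta_rot": [[0,0,0],[0,0,0],[0,0,0],[0,0,0],[0,0,0],[0,0,0],[0,0,0],[0,0,0]]}}

```text
time: 43.8
ee_pos: [0.573, -0.1567, 0.0958]
eef_rot: [0.996, 0.091, 0.001, 0.0]
ft_force: [0.8, 0.5, 11.9]
width: 0.0005
grip_force: 5.6
```

Call:
{"name": "play_rows", "arguments": {"claw": [1,1,1,1], "delta_pos": [[-0.005,0,0.05],[0,0,0.04],[0,0,0.02],[0,0,0]], "delta_rot": [[0,0,0],[0,0,0],[0,0,0],[0,0,0]]}}

```text
time: 44.2
ee_pos: [0.5745, -0.1565, 0.0775]
eef_rot: [0.996, 0.091, 0.003, 0.001]
ft_force: [-3.4, 1.9, 30.2]
width: 0.0003
grip_force: 15.5
```

Call:
{"name": "play_rows", "arguments": {"claw": [1,1,1,1,1,1,1,1], "delta_pos": [[0.005,0,-0.09],[0.02,0,-0.1],[0.02,0,-0.1],[0.02,0,-0.1],[0.018,0,-0.1],[0.015,0,-0.2],[0,0,-0.2],[0,0,0]], "delta_rot": [[0,0,0],[0,0,0],[0,0,0],[0,0,0],[0,0,0],[0,0,0],[0,0,0],[0,0,0]]}}

```text
time: 45.0
ee_pos: [0.593, -0.1532, 0.2565]
eef_rot: [0.996, 0.091, 0.003, 0.001]
ft_force: [0.6, 0.2, -0.6]
width: 0.0004
grip_force: 0.0
```

```bash
python3 - <<'E'
from h import *
save("wrist","w13")
go(FL(.535,-.062,.2),.184)
E
```

```text
t 45.05 pos [ 0.592  -0.1532  0.2536] F [-0.4 -0.4 -1.7] w 0.0004 g 0.0 q [ 0.73  0.37 -0.71  1.43  0.24  1.43 -1.38]
  rot [ 0.0004 -0.0008 -0.0005] rows 0.0  shift [-0.095 -0.985  0.268] mm [ -19.  -197.    53.6] rows40 5.1
```

Call:
{"name": "play_rows", "arguments": {"claw": [0.4,0.4,0.4,0.4,0.4,0.4,0.4,0.4], "delta_pos": [[-0.05,-0.15,0],[-0.05,-0.17,0],[-0.05,-0.17,0],[-0.05,-0.17,0],[-0.05,-0.17,0],[-0.02,-0.15,0],[0,0,0],[0,0,0]], "delta_rot": [[0,0,0],[0,0,0],[0,0,0],[0,0,0],[0,0,0],[0,0,0],[0,0.04,0],[0,0.04,0]]}}

```text
time: 45.85
ee_pos: [0.5023, 0.0305, 0.25]
eef_rot: [0.988, 0.091, 0.126, -0.013]
ft_force: [-0.7, 1.1, -0.5]
width: 0.0506
grip_force: 0.0
```

Call:
{"name": "play_rows", "arguments": {"claw": [0.4,0.4], "delta_pos": [[0,0,0],[0,0,0]], "delta_rot": [[0,0,0],[0,0,0]]}}

```text
time: 46.05
ee_pos: [0.5014, 0.0285, 0.2514]
eef_rot: [0.988, 0.089, 0.124, -0.011]
ft_force: [0.8, 0.2, 1.2]
width: 0.0519
grip_force: 0.0
```

```bash
python3 - <<'E'
from h import *
p,K,M=save("wrist","w14"); go([.590,.0508,.0265],.184,.25)
print(proj("w14",[[.590-.004,.0508,.062]])); g=cv2.cvtColor(p,cv2.COLOR_RGB2GRAY)
u,v=proj("w14",[[.590-.004,.0508,.062]])[0].astype(int)
print(g[max(v-24,0):v+26:5,u-30:u+31:3])
E
```

```text
t 46.1 pos [0.5023 0.0291 0.2518] F [ 0.1 -0.8  0.5] w 0.052 g 0.0 q [ 0.75 -0.14 -0.8   1.9  -0.15  1.1  -1.39]
  rot [ 0.0002  0.0003 -0.0009] rows 0.0  shift [ 0.158 -0.027  1.203] mm [ 31.7  -5.3 240.6] rows40 6.1
[[315.262073   142.84197484]]
[[185 201 202 201 202 202 202 206 239 241 240 240 239 240 135 154 202 201
  201 202 201]
 [201 202 202 202 201 203 202 204 239 241 241 240 239 241 138 153 202 201
  201 201 202]
 [203 202 202 203 201 203 202 203 239 242 241 241 240 241 138 151 198 202
  202 202 202]
 [202 201 202 202 202 203 202 205 222  96  92  93 120 240 146 145 202 202
  203 202 201]
 [202 203 202 203 203 202 203 205 219  88  88  88  87 186 139 150 174 174
  156 146 146]
 [202 202 203 202 202 203 202 204 219  89  88  88  88 168 138 136 135 136
  134 136 136]
 [202 203 203 202 203 203 202 206 221  88  91  88  89 169 139 136 136 135
  135 137 136]
 [203 202 203 202 203 201 202 205 221  89  90  89  89 169 138 136 137 137
  136 136 135]
 [203 203 202 203 202 203 202 205 238 101  78  81  90 173 139 137 135 140
  147 138 166]
 [203 203 203 202 203 202 202 202 199 198 198 196 195 196 196 201 202 203
  202 203 201]]
```

Call:
{"name": "play_rows", "arguments": {"claw": [0.4,0.4,0.4,0.4,0.4,0.4,0.4,0.4], "delta_pos": [[0.078,-0.01,0],[0.07,-0.01,0.1],[0,0,0.2],[0,0,0.2],[0,0,0.2],[0,0,0.2],[0,0,0.15],[0,0,0]], "delta_rot": [[0,0,0],[0,0,0],[0,0,0],[0,0,0],[0,0,0],[0,0,0],[0,0,0],[0,0,0]]}}

```text
time: 46.9
ee_pos: [0.5794, 0.0493, 0.051]
eef_rot: [0.989, 0.09, 0.12, -0.014]
ft_force: [-1.0, 0.2, 0.5]
width: 0.0522
grip_force: 0.0
```

```bash
python3 - <<'E'
from h import *
go([.590,.0508,.0265],.184,.25)
E
```

```text
t 46.9 pos [0.5794 0.0493 0.051 ] F [-1.   0.2  0.5] w 0.0522 g 0.0 q [ 0.56  0.36 -0.8   1.95  0.38  0.72 -1.83]
  rot [-0.0015  0.0023 -0.0007] rows 0.1  shift [0.021 0.002 0.132] mm [ 4.2  0.5 26.4] rows40 0.7
```

Call:
{"name": "play_rows", "arguments": {"claw": [0.4,0.4,0.4,1,1,1,1,1], "delta_pos": [[0.021,0.002,0.06],[0,0,0.06],[0,0,0.012],[0,0,0],[0,0,0],[0,0,0],[0,0,0],[0,0,0]], "delta_rot": [[-0.001,0.002,0],[0,0,0],[0,0,0],[0,0,0],[0,0,0],[0,0,0],[0,0,0],[0,0,0]]}}

```text
time: 47.7
ee_pos: [0.5921, 0.0498, 0.0324]
eef_rot: [0.988, 0.09, 0.128, -0.01]
ft_force: [-0.2, 0.0, -0.4]
width: 0.02
grip_force: 0.0
```

Call:
{"name": "play_rows", "arguments": {"claw": [1,1,1,1,1], "delta_pos": [[0,0,0],[0,0,0],[0,0,0],[0,0,0],[0,0,0]], "delta_rot": [[0,0,0],[0,0,0],[0,0,0],[0,0,0],[0,0,0]]}}

```text
time: 48.2
ee_pos: [0.5921, 0.0501, 0.0324]
eef_rot: [0.988, 0.09, 0.128, -0.01]
ft_force: [-2.7, 1.9, 5.7]
width: 0.0156
grip_force: 45.0
```

```bash
python3 - <<'E'
from h import *
go([.590,.0508,.0265],.184,.25)
E
```

```text
t 48.2 pos [0.5921 0.0501 0.0324] F [-2.7  1.9  5.7] w 0.0156 g 45.0 q [ 0.51  0.4  -0.77  1.95  0.44  0.68 -1.88]
  rot [ 0.0011 -0.0025 -0.0004] rows 0.1  shift [-0.017 -0.005  0.026] mm [-3.4 -1.1  5.2] rows40 0.2
```

Call:
{"name": "play_rows", "arguments": {"claw": [1,1,1,1,1,1,1,1], "delta_pos": [[0,0.01,0],[0,0.02,0],[0,0.025,0],[0,0.025,0],[0,0.025,0],[0,0.025,0],[0,0.008,0],[0,0,0]], "delta_rot": [[0,0,0],[0,0,0],[0,0,0],[0,0,0],[0,0,0],[0,0,0],[0,0,0],[0,0,0]]}}

```text
time: 49.0
ee_pos: [0.5974, 0.0217, 0.0324]
eef_rot: [0.988, 0.09, 0.128, -0.01]
ft_force: [1.1, 2.0, 4.5]
width: 0.0157
grip_force: 45.0
```

```bash
python3 - <<'E'
from h import *
s=r.read_state();p=s["ee_pos"]-O_; print("press",p@E_,p@L_,s["torque"]); save("wrist","w15"); 
E
```

```text
press -0.09658516240702139 5.156386096724119e-07 [0.59594157 0.04938189 0.3550783 ]
```

Call:
{"name": "play_rows", "arguments": {"claw": [1,1,1,1,1,1,1,1], "delta_pos": [[-0.025,0,-0.0065],[-0.05,0,-0.013],[-0.05,0,-0.013],[-0.05,0,-0.013],[-0.05,0,-0.013],[-0.05,0,-0.013],[-0.05,0,-0.013],[0,0,0]], "delta_rot": [[0,0,0],[0,0,0],[0,0,0],[0,0,0],[0,0,0],[0,0,0],[0,0,0],[0,0,0]]}}

```text
time: 49.85
ee_pos: [0.5295, 0.0101, 0.0322]
eef_rot: [0.988, 0.09, 0.128, -0.01]
ft_force: [-7.6, 0.7, 19.9]
width: 0.0156
grip_force: 45.0
```

```bash
python3 - <<'E'
from h import *
s=r.read_state();p=s["ee_pos"]-O_; print("press",p@E_,p@L_,s["torque"],s["ft_force"],s["width"]); go(PW(-.262,0,.0324),.184,.25)
E
```

```text
press -0.16545081783817547 0.0009649144643918088 [ 0.37547136  0.76162079 -0.01581532] [-7.63808281  0.73172272 19.85244262] 0.015591733934898142
t 49.85 pos [0.5295 0.0101 0.0322] F [-7.6  0.7 19.9] w 0.0156 g 45.0 q [ 0.69  0.27 -0.84  2.1   0.32  0.62 -1.73]
  rot [ 0.0015 -0.0022 -0.0005] rows 0.1  shift [-0.467  0.005 -0.12 ] mm [-93.5   1.  -24. ] rows40 2.4
```

Call:
{"name": "play_rows", "arguments": {"claw": [1,1,1,1,1,1,1,1], "delta_pos": [[-0.03,0,-0.01],[-0.06,0,-0.016],[-0.07,0,-0.0185],[-0.07,0,-0.0185],[-0.07,0,-0.0185],[-0.07,0,-0.0185],[-0.06,0,-0.016],[-0.03,0,-0.008]], "delta_rot": [[0,0,0],[0,0,0],[0,0,0],[0,0,0],[0,0,0],[0,0,0],[0,0,0],[0,0,0]]}}

```text
time: 50.65
ee_pos: [0.4361, -0.0072, 0.0323]
eef_rot: [0.988, 0.09, 0.128, -0.01]
ft_force: [4.3, 0.8, 2.0]
width: 0.0157
grip_force: 45.0
```

Call:
{"name": "play_rows", "arguments": {"claw": [1,1,0.4,0.4,0.4,0.4,0.4,0.4], "delta_pos": [[0,0,0],[0,0,0],[0,0,0],[0,0,0],[0,0,0],[0,0,0],[0,0,0],[0,0,-0.1]], "delta_rot": [[0,0,0],[0,0,0],[0,0,0],[0,0,0],[0,0,0],[0,0,0],[0,0,0],[0,0,0]]}}

```text
time: 51.45
ee_pos: [0.4307, -0.0069, 0.0503]
eef_rot: [0.988, 0.09, 0.126, -0.012]
ft_force: [0.4, -0.3, -0.4]
width: 0.0508
grip_force: 0.0
```

```bash
python3 - <<'E'
from h import *
s=r.read_state();p=s["ee_pos"]-O_; print("press",p@E_,p@L_,s["ft_force"],s["width"],s["joint_positions"].round(2))
E
```

```text
press -0.26568136511023843 0.002393537859457605 [ 0.41191652 -0.33658147 -0.43223297] 0.05082435504400579 [ 0.92 -0.05 -0.95  2.3  -0.14  0.62 -1.32]
```

Call:
{"name": "play_rows", "arguments": {"claw": [1,1,1,1,1,1,1,1], "delta_pos": [[0,0,0.1],[0,0,0],[0,0,0],[0,0,0],[0,0,0],[0,0,0],[0,0,0],[0,0,0]], "delta_rot": [[0,0,0],[0,0,0],[0,0,0],[0,0,0],[0,0,0],[0,0,0],[0,0,0],[0,0,0]]}}

```text
time: 52.25
ee_pos: [0.4372, -0.0066, 0.0325]
eef_rot: [0.988, 0.09, 0.128, -0.01]
ft_force: [-0.6, 1.3, 1.5]
width: 0.0159
grip_force: 45.0
```

Call:
{"name": "play_rows", "arguments": {"claw": [1,1,1,1,1,0.4,0.4,0.4], "delta_pos": [[-0.02,0,-0.006],[-0.03,0,-0.008],[-0.03,0,-0.008],[-0.02,0,-0.006],[0,0,0],[0,0,0],[0,0,0],[0,0,0]], "delta_rot": [[0,0,0],[0,0,0],[0,0,0],[0,0,0],[0,0,0],[0,0,0],[0,0,0],[0,0,0]]}}

```text
time: 53.05
ee_pos: [0.4172, -0.0103, 0.033]
eef_rot: [0.988, 0.09, 0.128, -0.01]
ft_force: [-0.7, -0.1, -0.0]
width: 0.0322
grip_force: 0.0
```

Call:
{"name": "play_rows", "arguments": {"claw": [0.4,0.4,0.4,0.4,0.4,0.35,0.35,0.35], "delta_pos": [[0,0,0],[0,0,0],[0,0,-0.1],[0.05,0,-0.2],[0.05,0,-0.2],[0.1,0,-0.2],[0,0,0],[0,0,0]], "delta_rot": [[0,0,0],[0,0,0],[0,0,0],[0,0,0],[0,0,0],[0,0,0],[0,-0.04,0],[0,-0.042,0]]}}

```text
time: 53.85
ee_pos: [0.4205, -0.0107, 0.1809]
eef_rot: [0.996, 0.09, 0.002, 0.005]
ft_force: [0.3, 1.3, -2.2]
width: 0.0564
grip_force: 0.0
```

Call:
{"name": "play_rows", "arguments": {"claw": [0.35,0.35,0.35,0.35], "delta_pos": [[0.15,0,-0.1],[0.15,0,0],[0,0,0],[0,0,0]], "delta_rot": [[0,0,0],[0,0,0],[0,0,0],[0,0,0]]}}

```text
time: 54.25
ee_pos: [0.4783, 0.0022, 0.1977]
eef_rot: [0.996, 0.091, 0.001, -0.0]
ft_force: [-0.7, 0.1, -0.3]
width: 0.0564
grip_force: 0.0
```

```bash
python3 - <<'E'
from h import *
c=FL(.4275-.02+.096,-.0865,0); print(c)
p,K,M=save("wrist","w16"); go(c+[0,0,.15],1.754)
g=cv2.cvtColor(p,cv2.COLOR_RGB2GRAY)
for y in(.055,.003,-.05): print(proj("w16",c+y*L_+[0,0,.041]).round(0))
m=(g>236).astype(np.uint8); e=cv2.erode(m,cv2.getStructuringElement(cv2.MORPH_ELLIPSE,(15,15))); n,l,s,cc=cv2.connectedComponentsWithStats(e)
for i in range(1,n):
    w=at("w16",*cc[i],.041); d=w-c; print(s[i],cc[i].round(1),w.round(4),(d@E_).round(4),(d@L_).round(4))
for v in range(90,235,6): print(v,"".join("#" if x>236 else "+" if x>225 else "o" if x<120 else "." for x in g[v,180:420:3]))
E
```

```text
[0.51077  0.007111 0.      ]
t 54.3 pos [0.4779 0.0019 0.198 ] F [ 0.3  0.1 -0.6] w 0.0564 g 0.0 q [ 0.97  0.13 -1.12  1.83  0.13  1.26 -1.58]
  rot [ 9.000e-04 -1.000e-04 -5.002e-01] rows 10.6  shift [-0.004  0.167  0.24 ] mm [-0.9 33.3 48. ] rows40 1.5
[[269. 152.]]
[[319. 152.]]
[[371. 152.]]
[626   3   6   6   8] [628.6   6. ] [ 0.6944 -0.2469  0.041 ] 0.134 -0.2833
[260 142  17  18 220] [267.7 150.3] [0.502  0.0628 0.041 ] 0.0015 0.0563
[312 146  17  17 224] [320.  154.1] [0.508  0.0091 0.041 ] -0.0024 0.0024
[363 147  16  16 208] [370.4 154.3] [ 0.5173 -0.0421  0.041 ] -0.0026 -0.0496
90 ................................................................................
96 ................................................................................
102 ................................................................................
108 ................................................................................
114 ................................................................................
120 ...........................................................................
[... 920 characters left out ...]
....................
192 .............................................++++++.............................
198 .............................................++++++.............................
204 .............................................++++++.............................
210 .............................................++++++.............................
216 .............................................++++++.............................
222 ooooooooooo..............oo..................+++.................o..oo..........
228 ooooooooooo.............ooooooo...............oooo..............ooooooo.........
234 ooooooooooo...........ooooooooo...............oooo..............ooooooooo.......
```

Call:
{"name": "play_rows", "arguments": {"claw": [0.35,0.35,0.35,0.35,0.35,0.35,0.35,0.35], "delta_pos": [[0,0,0],[0,0,0],[0,0,0],[0,0,0],[0,0,0],[0,0,0],[0,0,0],[0,0,0]], "delta_rot": [[0,0,-0.046],[0,0,-0.046],[0,0,-0.046],[0,0,-0.046],[0,0,-0.046],[0,0,-0.046],[0,0,-0.046],[0,0,-0.046]]}}

```text
time: 55.1
ee_pos: [0.4776, 0.0011, 0.1985]
eef_rot: [0.783, 0.622, -0.0, 0.003]
ft_force: [-1.4, -0.9, 0.1]
width: 0.0566
grip_force: 0.0
```

Call:
{"name": "play_rows", "arguments": {"claw": [0.35,0.35,0.35,0.35,0.35,0.35], "delta_pos": [[0,0,0],[0,0,0],[0,0,0],[-0.2,0.15,0.1],[-0.02,0.02,0.1],[0,0,0]], "delta_rot": [[0,0,-0.046],[0,0,-0.046],[0,0,-0.04],[0,0,0],[0,0,0],[0,0,0]]}}

```text
time: 55.7
ee_pos: [0.5158, -0.0344, 0.1581]
eef_rot: [0.64, 0.768, -0.001, 0.001]
ft_force: [-0.6, 0.8, 0.1]
width: 0.0565
grip_force: 0.0
```

```bash
python3 - <<'E'
from h import *
go([.5173,-.0421,.0215],1.754)
print([at("w1",*q,.022).round(4).tolist() for q in[(497,52),(566,65),(522,187),(458,176)]])
save("top","t17"); p=np.load("pics/t17.npz")["p"]; h=cv2.cvtColor(p,cv2.COLOR_RGB2HSV)
m=((h[...,0]<25)&(h[...,0]>8)&(h[...,1]>90)&(h[...,2]>50)).astype(np.uint8); m[:,:400]=0;m[:,470:]=0; m[:150]=0;m[260:]=0
cs,_=cv2.findContours(m,cv2.RETR_EXTERNAL,cv2.CHAIN_APPROX_NONE); c=max(cs,key=cv2.contourArea); R_=cv2.minAreaRect(c); print(R_,[at("t17",*q,.022).round(4).tolist() for q in cv2.boxPoints(R_)], at("t17",*R_[0],.022), at("t17",*R_[0],.012))
E
```

```text
t 55.7 pos [ 0.5158 -0.0344  0.1581] F [-0.6  0.8  0.1] w 0.0565 g 0.0 q [ 1.02  0.39 -1.23  1.78  0.39  1.25 -0.13]
  rot [-0.0002  0.0008 -0.0008] rows 0.0  shift [-0.039  0.     0.683] mm [-7.900e+00  1.000e-01  1.366e+02] rows40 3.4
[[0.6081, -0.3112, 0.022], [0.6099, -0.425, 0.022], [0.4079, -0.4232, 0.022], [0.4062, -0.3079, 0.022]]
((431.0, 210.5), (57.0, 32.0), 90.0) [[0.6099, -0.311, 0.022], [0.6135, -0.4287, 0.022], [0.4031, -0.4214, 0.022], [0.3997, -0.3071, 0.022]] [ 0.50502852 -0.36699203  0.022     ] [ 0.50697127 -0.36950499  0.012     ]
```

Call:
{"name": "play_rows", "arguments": {"claw": [0.35,0.35,0.35,0.35,0.35,0.35,1,1], "delta_pos": [[-0.039,0,0.1],[0,0,0.2],[0,0,0.2],[0,0,0.13],[0,0,0.05],[0,0,0.005],[0,0,0],[0,0,0]], "delta_rot": [[0,0,0],[0,0,0],[0,0,0],[0,0,0],[0,0,0],[0,0,0],[0,0,0],[0,0,0]], "squeeze": 25}}

```text
time: 56.55
ee_pos: [0.5203, -0.0411, 0.0249]
eef_rot: [0.64, 0.768, 0.001, 0.003]
ft_force: [-1.1, -0.1, -0.1]
width: 0.0473
grip_force: 0.0
```

Call:
{"name": "play_rows", "arguments": {"claw": [1,1,1,1,1,1,1,1], "delta_pos": [[0,0,0],[0,0,0],[0,0,0],[0,0,0],[0,0,-0.1],[0,0,-0.15],[0,0,-0.15],[0,0,0]], "delta_rot": [[0,0,0],[0,0,0],[0,0,0],[0,0,0],[0,0,0],[0,0,0],[0,0,0],[0,0,0]]}}

```text
time: 57.35
ee_pos: [0.5211, -0.0406, 0.1066]
eef_rot: [0.64, 0.768, 0.002, 0.004]
ft_force: [-0.4, 0.1, -0.3]
width: 0.0354
grip_force: 25.0
```

```bash
cat >> h.py <<'E'
TC=np.array([.507,-.3675,0])
E
python3 - <<'E'
from h import *
go(TC+[.05,.02,.1],1.754)
E
```

```text
t 57.35 pos [ 0.5211 -0.0406  0.1066] F [-0.4  0.1 -0.3] w 0.0354 g 25.0 q [ 0.97  0.45 -1.18  1.83  0.46  1.16 -0.17]
  rot [ 0.0026  0.0014 -0.0004] rows 0.1  shift [-1.541 -0.103  0.033] mm [-308.3  -20.6    6.6] rows40 7.7
```

Call:
{"name": "play_rows", "arguments": {"claw": [1,1,1,1,1,1,1,1], "delta_pos": [[0,-0.1,-0.1],[0,-0.15,-0.1],[-0.1,-0.1,-0.08],[-0.18,0,0],[-0.18,0,0],[-0.18,0,0],[-0.18,0,0],[-0.18,0,0]], "delta_rot": [[0.002,0.001,0],[0,0,0],[0,0,0],[0,0,0],[0,0,0],[0,0,0],[0,0,0],[0,0,0]]}}

```text
time: 58.15
ee_pos: [0.4862, -0.2519, 0.1583]
eef_rot: [0.64, 0.768, -0.001, -0.001]
ft_force: [0.5, 0.6, 0.3]
width: 0.0349
grip_force: 25.0
```

Call:
{"name": "play_rows", "arguments": {"claw": [1,1,1,1,1,1], "delta_pos": [[-0.18,0,0],[-0.18,0.05,0],[-0.15,0.12,0],[0,0.08,0],[0,0,0],[0,0,0]], "delta_rot": [[0,0,0],[0,0,0],[0,0,0],[0,0,0],[0,0,0],[0,0,0]]}}

```text
time: 58.75
ee_pos: [0.5538, -0.3406, 0.1582]
eef_rot: [0.639, 0.769, -0.001, -0.002]
ft_force: [-1.7, -0.7, -0.4]
width: 0.0351
grip_force: 25.0
```

```bash
python3 - <<'E'
from h import *
go(TC+[.05,.02,.0275],1.754)
p,K,M=save("wrist","w18"); h=cv2.cvtColor(p,cv2.COLOR_RGB2HSV)
print(*[proj("w18",TC+[x,y,.022]).round(0).tolist() for x,y in((.105,.055),(.105,-.055),(-.105,-.055),(-.105,.055))])
m=((h[...,0]<25)&(h[...,0]>8)&(h[...,1]>60)&(h[...,2]>80)).astype(np.uint8);m[215:]=0
cs,_=cv2.findContours(m,cv2.RETR_EXTERNAL,cv2.CHAIN_APPROX_NONE); c=max(cs,key=cv2.contourArea); e=cv2.approxPolyDP(c,6,True)[:,0]; print(e.tolist(),[at("w18",*q,.022).round(3).tolist() for q in e.astype(float)])
E
```

```text
t 58.75 pos [ 0.5538 -0.3406  0.1582] F [-1.7 -0.7 -0.4] w 0.0351 g 25.0 q [ 1.18  0.65 -1.05  1.43  0.56  1.39  0.31]
  rot [-0.0012 -0.0005  0.0001] rows 0.0  shift [-0.037  0.009  0.653] mm [ -7.4   1.8 130.7] rows40 3.3
[[385.0, 170.0]] [[361.0, 270.0]] [[163.0, 236.0]] [[170.0, 130.0]]
[[173, 132], [167, 214], [301, 214], [317, 205], [376, 213], [381, 168]] [[0.405, -0.314, 0.022], [0.405, -0.397, 0.022], [0.539, -0.372, 0.022], [0.553, -0.36, 0.022], [0.613, -0.357, 0.022], [0.608, -0.312, 0.022]]
```

Call:
{"name": "play_rows", "arguments": {"claw": [1,1,1,1,1,1,1,1], "delta_pos": [[-0.037,0.009,0.1],[0,0,0.18],[0,0,0.18],[0,0,0.12],[0,0,0.05],[0,0,0.025],[0,0,0],[0,0,0]], "delta_rot": [[-0.001,0,0],[0,0,0],[0,0,0],[0,0,0],[0,0,0],[0,0,0],[0,0,0],[0,0,0]]}}

```text
time: 59.6
ee_pos: [0.5577, -0.3488, 0.0291]
eef_rot: [0.64, 0.768, 0.0, 0.001]
ft_force: [0.0, 0.4, -1.2]
width: 0.0352
grip_force: 25.0
```

```bash
python3 - <<'E'
from h import *
go(TC+[.05,.02,.0265],1.754)
E
```

```text
t 59.6 pos [ 0.5577 -0.3488  0.0291] F [ 0.   0.4 -1.2] w 0.0352 g 25.0 q [ 1.15  0.78 -0.96  1.52  0.67  1.19  0.25]
  rot [ 0.0004  0.0002 -0.0005] rows 0.0  shift [ 0.007 -0.002  0.013] mm [ 1.4 -0.4  2.6] rows40 0.1
```

Call:
{"name": "play_rows", "arguments": {"claw": [1,0.35,0.35,0.35,0.35,0.35,0.35,0.35], "delta_pos": [[0,0,0.014],[0,0,0],[0,0,0],[0,0,0],[0,0,0],[0,0,-0.1],[0,0,-0.2],[0,0,-0.2]], "delta_rot": [[0,0,0],[0,0,0],[0,0,0],[0,0,0],[0,0,0],[0,0,0],[0,0,0],[0,0,0]]}}

```text
time: 60.4
ee_pos: [0.5569, -0.3481, 0.1273]
eef_rot: [0.64, 0.769, 0.0, -0.0]
ft_force: [1.6, -0.4, 0.3]
width: 0.0564
grip_force: 0.0
```

Call:
{"name": "play_rows", "arguments": {"claw": [0.35,0.35,0.35,0.35,0.35,0.35,0.35,0.35], "delta_pos": [[0,-0.1,-0.16],[0.05,-0.18,0],[0.15,-0.07,0],[0.18,0,0],[0.18,0,0],[0.18,0,0],[0.18,0,0],[0.18,0,0]], "delta_rot": [[0,0,0],[0,0,0],[0,0,0],[0,0,0],[0,0,0],[0,0,0],[0,0,0],[0,0,0]]}}

```text
time: 61.2
ee_pos: [0.4483, -0.1431, 0.1581]
eef_rot: [0.64, 0.769, -0.0, 0.0]
ft_force: [0.4, -0.3, 0.8]
width: 0.0565
grip_force: 0.0
```

Call:
{"name": "play_rows", "arguments": {"claw": [0.35,0.35,0.35,0.35,0.35,0.35,0.35], "delta_pos": [[0.18,0,0],[0.18,0.04,0],[0.18,0.12,0],[0.16,0.18,0],[0,0.04,0],[0,0,0],[0,0,0]], "delta_rot": [[0,0,0],[0,0,0],[0,0,0],[0,0,0],[0,0,0],[0,0,0],[0,0,0]]}}

```text
time: 61.9
ee_pos: [0.491, -0.0026, 0.1586]
eef_rot: [0.64, 0.769, 0.001, 0.0]
ft_force: [-1.0, 0.8, -1.1]
width: 0.0563
grip_force: 0.0
```

```bash
cat >> h.py <<'E'
def lids(f,z=.041,thr=236,k=15):
    p=np.load(f"pics/{f}.npz")["p"]; g=cv2.cvtColor(p,cv2.COLOR_RGB2GRAY)
    e=cv2.erode((g>thr).astype(np.uint8),cv2.getStructuringElement(cv2.MORPH_ELLIPSE,(k,k))); n,l,s,cc=cv2.connectedComponentsWithStats(e)
    for i in range(1,n): print(s[i],cc[i].round(1),at(f,*cc[i],z).round(4))
E
python3 - <<'E'
from h import *
p,K,M=save("wrist","w19"); go([.508,.0091,.0235],1.754); print(proj("w19",[[.508,.0091,.041],[.502,.0628,.041]]).round(0)); lids("w19")
E
```

```text
t 61.95 pos [ 0.4909 -0.0032  0.1584] F [-0.1 -0.2  0.2] w 0.0566 g 0.0 q [ 1.06  0.32 -1.29  1.84  0.33  1.22 -0.16]
  rot [ 0.0003 -0.0001 -0.0005] rows 0.0  shift [0.045 0.095 0.674] mm [  9.   19.1 134.9] rows40 3.4
[[341. 182.]
 [346. 122.]]
```

```bash
python3 - <<'E'
from h import *
g=cv2.cvtColor(np.load("pics/w19.npz")["p"],cv2.COLOR_RGB2GRAY)
for v in range(95,232,7): print(v,g[v,300:400:5])
for t in(150,185,205,220): print(t); lids("w19",thr=t,k=17)
E
```

```text
95 [183 183 184 185 183 184 184 185 184 184 185 184 184 184 184 184 183 184
 182 184]
102 [183 185 215 213 212 214 214 213 217 226 224 212 211 227 185 183 183 185
 183 184]
109 [184 184 215 159 161 159 171 237 236 236 236 235 214 226 185 184 183 184
 184 184]
116 [184 185 214 222 231 227 235 235 235 235 235 234 234 224 183 185 184 184
 184 183]
123 [184 185 211 222 229 222 234 234 234 233 233 233 232 223 186 185 184 185
 183 185]
130 [185 185 210 201 229 226 232 233 233 232 232 232 232 221 186 183 185 185
 184 184]
137 [185 186 210 194 229 227 174 231 232 232 231 231 195 218 185 184 184 186
 183 184]
144 [186 185 209 194 229 228 180 158 158 166 162 155 155 212 186 184 185 184
 185 184]
151 [186 185 209 195 228 227 160 158 159 157 158 155 153 217 185 186 185 182
 184 185]
158 [185 186 205 199 228 227 169 158 159 155 158 155 154 207 185 184 185 185
 184 184]
165 [194 194 209 220 228 226 209 231 236 232 187 154 156 206 185 184 184 185
 183 183]
172 [228 228 229 219 228 210 235 234 234 234 233 231 201 204 186 184 184 184
 184 184]
179 [225 226 227 215 225 233 233 233 233 232 233 233 183 
[... 1108 characters left out ...]
5 122.8] [0.4988 0.0617 0.041 ]
[ 263  155   89   39 1138] [314.9 177.2] [0.4835 0.0091 0.041 ]
[317 210  34  24 152] [330.6 227.8] [ 0.5071 -0.0368  0.041 ]
205
[318 108  41  27 543] [343.1 122.6] [0.4993 0.062  0.041 ]
[315 171   1   1   1] [315. 171.] [0.4825 0.0149 0.041 ]
[325 171  27  22 415] [339.2 181.8] [0.5064 0.009  0.041 ]
[263 174  45   8 340] [284.7 177.4] [0.4561 0.0039 0.041 ]
[320 221  17  12  55] [327.1 228.7] [ 0.5039 -0.0383  0.041 ]
[342 231   8   2  11] [346.2 231.7] [ 0.5226 -0.038   0.041 ]
220
[335 109  23  26 410] [345.9 122.1] [0.5017 0.0628 0.041 ]
[331 172  20  20 319] [340.6 181.7] [0.5077 0.0093 0.041 ]
[264 176  41   5 199] [284.6 178. ] [0.4561 0.0033 0.041 ]
```

Call:
{"name": "play_rows", "arguments": {"claw": [0.35,0.35,0.35,0.35,0.35,0.35,1,1], "delta_pos": [[0.045,0.095,0],[0,0,0.2],[0,0,0.2],[0,0,0.18],[0,0,0.08],[0,0,0.02],[0,0,0],[0,0,0]], "delta_rot": [[0,0,0],[0,0,0],[0,0,0],[0,0,0],[0,0,0],[0,0,0],[0,0,0],[0,0,0]]}}

```text
time: 62.75
ee_pos: [0.5095, 0.0098, 0.0237]
eef_rot: [0.64, 0.768, 0.001, 0.001]
ft_force: [0.2, 0.8, 0.8]
width: 0.0472
grip_force: 0.0
```

Call:
{"name": "play_rows", "arguments": {"claw": [1,1,1,1,1,1,1,1], "delta_pos": [[0,0,0],[0,0,0],[0,0,0],[0,0,0],[0,0,-0.1],[0,0,-0.15],[0,0,-0.15],[0,0,0]], "delta_rot": [[0,0,0],[0,0,0],[0,0,0],[0,0,0],[0,0,0],[0,0,0],[0,0,0],[0,0,0]]}}

```text
time: 63.55
ee_pos: [0.5105, 0.0103, 0.1057]
eef_rot: [0.64, 0.769, 0.002, 0.002]
ft_force: [0.4, 0.4, -0.8]
width: 0.035
grip_force: 25.0
```

Call:
{"name": "play_rows", "arguments": {"claw": [1,1,1,1,1,1,1,1], "delta_pos": [[0,-0.1,-0.1],[0,-0.12,-0.1],[-0.1,-0.08,-0.08],[-0.18,0,0],[-0.18,0,0],[-0.18,0,0],[-0.18,0,0],[-0.18,0,0]], "delta_rot": [[0,0,0],[0,0,0],[0,0,0],[0,0,0],[0,0,0],[0,0,0],[0,0,0],[0,0,0]]}}

```text
time: 64.35
ee_pos: [0.4854, -0.1995, 0.1573]
eef_rot: [0.64, 0.768, 0.0, -0.0]
ft_force: [-0.1, 0.9, 0.4]
width: 0.0356
grip_force: 25.0
```

Call:
{"name": "play_rows", "arguments": {"claw": [1,1,1,1,1,1,1], "delta_pos": [[-0.18,0,0],[-0.18,0,0],[-0.18,0,0],[-0.18,0,0],[-0.16,0,0],[0,0,0],[0,0,0]], "delta_rot": [[0,0,0],[0,0,0],[0,0,0],[0,0,0],[0,0,0],[0,0,0],[0,0,0]]}}

```text
time: 65.05
ee_pos: [0.5173, -0.371, 0.1567]
eef_rot: [0.64, 0.768, 0.001, -0.001]
ft_force: [0.1, 0.4, -0.4]
width: 0.0351
grip_force: 25.0
```

```bash
python3 - <<'E'
from h import *
p,K,M=save("wrist","w20"); go(TC+[0,-.02,.0265],1.754); print(proj("w20",[TC+[.05,.02,.042]]).round(0)); lids("w20",z=.042,thr=215)
E
```

```text
t 65.1 pos [ 0.5176 -0.37    0.1571] F [-0.5  0.2 -0.8] w 0.0351 g 25.0 q [ 1.28  0.62 -1.05  1.47  0.54  1.36  0.38]
  rot [ 0.0003 -0.0007 -0.    ] rows 0.0  shift [-0.076 -0.068  0.653] mm [-15.3 -13.6 130.6] rows40 3.3
[[368. 175.]]
[541  93   8   5  25] [545.2  95.2] [ 0.6915 -0.2525  0.042 ]
[506 126  85  26 917] [551.7 140.6] [ 0.7108 -0.288   0.042 ]
[358 165  23  24 416] [368.5 176.4] [ 0.5577 -0.3489  0.042 ]
[305 226  32   8 161] [320.4 230.6] [ 0.524  -0.4085  0.042 ]
[515 380   9  20 147] [519.4 389. ] [ 0.7722 -0.5506  0.042 ]
```

Call:
{"name": "play_rows", "arguments": {"claw": [1,1,1,1,1,1,1,1], "delta_pos": [[-0.076,-0.068,0],[0,0,0.18],[0,0,0.18],[0,0,0.15],[0,0,0.1],[0,0,0.05],[0,0,0],[0,0,0.01]], "delta_rot": [[0,0,0],[0,0,0],[0,0,0],[0,0,0],[0,0,0],[0,0,0],[0,0,0],[0,0,0]]}}

```text
time: 65.9
ee_pos: [0.508, -0.3881, 0.0248]
eef_rot: [0.64, 0.769, 0.001, 0.001]
ft_force: [0.7, 0.1, 0.4]
width: 0.0359
grip_force: 25.0
```

```bash
python3 - <<'E'
from h import *
go(TC+[0,-.02,.0255],1.754)
E
```

```text
t 65.9 pos [ 0.508  -0.3881  0.0248] F [0.7 0.1 0.4] w 0.0359 g 25.0 q [ 1.26  0.76 -0.96  1.58  0.66  1.16  0.34]
  rot [ 0.0008  0.     -0.0001] rows 0.0  shift [ 0.004 -0.004 -0.003] mm [ 0.8 -0.9 -0.7] rows40 0.0
```

Call:
{"name": "play_rows", "arguments": {"claw": [1,0.35,0.35,0.35,0.35,0.35,0.35,0.35], "delta_pos": [[0,0,0],[0,0,0],[0,0,0],[0,0,0],[0,0,0],[0,0,-0.1],[0,0,-0.2],[0,0,-0.2]], "delta_rot": [[0,0,0],[0,0,0],[0,0,0],[0,0,0],[0,0,0],[0,0,0],[0,0,0],[0,0,0]]}}

```text
time: 66.7
ee_pos: [0.5069, -0.3878, 0.1258]
eef_rot: [0.64, 0.769, 0.001, -0.0]
ft_force: [1.3, -0.3, 0.1]
width: 0.0566
grip_force: 0.0
```

Call:
{"name": "play_rows", "arguments": {"claw": [0.35,0.35,0.35,0.35,0.35,0.35,0.35,0.35], "delta_pos": [[0,-0.1,-0.16],[0.18,0,0],[0.18,0,0],[0.18,0,0],[0.18,0,0],[0.18,0,0],[0.18,0,0],[0.18,0,0]], "delta_rot": [[0,0,0],[0,0,0],[0,0,0],[0,0,0],[0,0,0],[0,0,0],[0,0,0],[0,0,0]]}}

```text
time: 67.5
ee_pos: [0.4414, -0.1423, 0.1567]
eef_rot: [0.639, 0.769, 0.0, 0.0]
ft_force: [0.0, 0.2, 0.5]
width: 0.0569
grip_force: 0.0
```

Call:
{"name": "play_rows", "arguments": {"claw": [0.35,0.35,0.35,0.35,0.35,0.35,0.35,0.35], "delta_pos": [[0.18,0,0],[0.18,0.04,0],[0.18,0.1,0],[0.18,0.15,0],[0.18,0.15,0],[0.05,0.04,0],[0,0,0],[0,0,0]], "delta_rot": [[0,0,0],[0,0,0],[0,0,0],[0,0,0],[0,0,0],[0,0,0],[0,0,0],[0,0,0]]}}

```text
time: 68.3
ee_pos: [0.4936, 0.0452, 0.1577]
eef_rot: [0.639, 0.769, 0.001, 0.0]
ft_force: [0.2, 0.3, -1.0]
width: 0.0565
grip_force: 0.0
```

```bash
python3 - <<'E'
from h import *
p,K,M=save("wrist","w21"); go([.5025,.0625,.0235],1.754); print(proj("w21",[[.502,.0628,.041]]).round(0)); lids("w21",thr=220);print(); lids("w21",thr=229)
E
```

```text
t 68.35 pos [0.4936 0.0443 0.1576] F [-1.1 -0.7 -0.4] w 0.0566 g 0.0 q [ 0.94  0.33 -1.28  1.84  0.34  1.23 -0.26]
  rot [ 0.0007 -0.0003 -0.0002] rows 0.0  shift [0.081 0.06  0.67 ] mm [ 16.2  12.1 134.1] rows40 3.4
[[333. 174.]]
[322 163  23  23 402] [332.5 174. ] [0.5015 0.063  0.041 ]
[313 213   3   4   7] [313.6 215. ] [0.4914 0.021  0.041 ]
[278 218  17   7  93] [286.7 221.2] [0.4673 0.0103 0.041 ]
[319 220  21  14 177] [328.8 228.4] [0.5082 0.0105 0.041 ]

[323 163  20  22 338] [332.4 173.6] [0.5014 0.0633 0.041 ]
```

Jar 1 is confirmed at (.5015,.063). Grasp it and carry it to the tray at (-.05,+.02).

Call:
{"name": "play_rows", "arguments": {"claw": [0.35,0.35,0.35,0.35,0.35,0.35,1,1], "delta_pos": [[0.081,0.057,0],[0,0,0.2],[0,0,0.2],[0,0,0.18],[0,0,0.08],[0,0,0.02],[0,0,0],[0,0,0]], "delta_rot": [[0,0,0],[0,0,0],[0,0,0],[0,0,0],[0,0,0],[0,0,0],[0,0,0],[0,0,0]]}}

```text
time: 69.15
ee_pos: [0.5035, 0.0634, 0.0229]
eef_rot: [0.64, 0.769, 0.002, 0.001]
ft_force: [0.0, 0.4, 0.2]
width: 0.0471
grip_force: 0.0
```

Call:
{"name": "play_rows", "arguments": {"claw": [1,1,1,1,1,1,1,1], "delta_pos": [[0,0,0],[0,0,0],[0,0,0],[0,0,0],[0,0,-0.1],[0,0,-0.15],[0,0,-0.15],[0,0,0]], "delta_rot": [[0,0,0],[0,0,0],[0,0,0],[0,0,0],[0,0,0],[0,0,0],[0,0,0],[0,0,0]]}}

```text
time: 69.95
ee_pos: [0.5043, 0.064, 0.1048]
eef_rot: [0.639, 0.769, 0.003, 0.002]
ft_force: [0.4, -0.4, -0.5]
width: 0.0356
grip_force: 25.0
```

Call:
{"name": "play_rows", "arguments": {"claw": [1,1,1,1,1,1,1,1], "delta_pos": [[0,-0.1,-0.1],[0,-0.12,-0.1],[-0.1,-0.08,-0.08],[-0.18,-0.05,0],[-0.18,-0.05,0],[-0.18,0,0],[-0.18,0,0],[-0.18,0,0]], "delta_rot": [[0,0,0],[0,0,0],[0,0,0],[0,0,0],[0,0,0],[0,0,0],[0,0,0],[0,0,0]]}}

```text
time: 70.75
ee_pos: [0.4596, -0.1499, 0.1563]
eef_rot: [0.64, 0.769, 0.001, 0.0]
ft_force: [0.9, 0.1, 0.5]
width: 0.0355
grip_force: 25.0
```

Call:
{"name": "play_rows", "arguments": {"claw": [1,1,1,1,1,1,1,1], "delta_pos": [[-0.18,0,0],[-0.18,0,0],[-0.18,0,0],[-0.18,0,0],[-0.18,-0.1,0],[-0.15,0,0],[0,0,0],[0,0,0]], "delta_rot": [[0,0,0],[0,0,0],[0,0,0],[0,0,0],[0,0,0],[0,0,0],[0,0,0],[0,0,0]]}}

```text
time: 71.55
ee_pos: [0.4783, -0.3579, 0.1556]
eef_rot: [0.64, 0.769, 0.002, -0.0]
ft_force: [0.3, 1.1, -1.2]
width: 0.0353
grip_force: 25.0
```

```bash
python3 - <<'E'
from h import *
p,K,M=save("wrist","w22"); go(TC+[-.05,.02,.0255],1.754); print(proj("w22",[TC+[.05,.02,.042],TC+[0,-.02,.042]]).round(0)); lids("w22",z=.042,thr=215)
E
```

```text
t 71.6 pos [ 0.4786 -0.357   0.1559] F [ 0.3  0.  -0.8] w 0.0354 g 25.0 q [ 1.37  0.54 -1.08  1.58  0.48  1.31  0.41]
  rot [ 0.0007 -0.0009  0.0003] rows 0.0  shift [ 0.066 -0.098  0.652] mm [ 13.2 -19.5 130.4] rows40 3.3
[[406. 196.]
 [345. 227.]]
[579 117   7   5  23] [582.3 119. ] [ 0.6909 -0.2523  0.042 ]
[546 149  80  26 975] [587.8 162.7] [ 0.7104 -0.2876  0.042 ]
[396 187  22  22 378] [406.5 197.8] [ 0.5576 -0.3489  0.042 ]
[305 228  32   6 132] [320.5 231. ] [ 0.4852 -0.3954  0.042 ]
[514 380  17  20 209] [522.9 386.9] [ 0.7354 -0.5331  0.042 ]
```

Call:
{"name": "play_rows", "arguments": {"claw": [1,1,1,1,1,1,1,1], "delta_pos": [[0.066,-0.098,0],[0,0,0.18],[0,0,0.18],[0,0,0.15],[0,0,0.09],[0,0,0.05],[0,0,0],[0,0,0]], "delta_rot": [[0,0,0],[0,0,0],[0,0,0],[0,0,0],[0,0,0],[0,0,0],[0,0,0],[0,0,0]]}}

```text
time: 72.4
ee_pos: [0.4578, -0.3485, 0.0274]
eef_rot: [0.639, 0.769, 0.002, 0.001]
ft_force: [0.3, -0.6, -0.3]
width: 0.035
grip_force: 25.0
```

```bash
python3 - <<'E'
from h import *
go(TC+[-.05,.02,.025],1.754)
E
```

```text
t 72.4 pos [ 0.4578 -0.3485  0.0274] F [ 0.3 -0.6 -0.3] w 0.035 g 25.0 q [ 1.35  0.64 -0.99  1.75  0.6   1.08  0.34]
  rot [ 0.0011 -0.0003  0.0001] rows 0.0  shift [ 0.006 -0.003  0.012] mm [ 1.1 -0.6  2.4] rows40 0.1
```

Call:
{"name": "play_rows", "arguments": {"claw": [1,1,0.35,0.35,0.35,0.35,0.35,0.35], "delta_pos": [[0,0,0.013],[0,0,0],[0,0,0],[0,0,0],[0,0,0],[0,0,0],[0,0,-0.1],[0,0,-0.2]], "delta_rot": [[0,0,0],[0,0,0],[0,0,0],[0,0,0],[0,0,0],[0,0,0],[0,0,0],[0,0,0]]}}

```text
time: 73.2
ee_pos: [0.4552, -0.3477, 0.0819]
eef_rot: [0.639, 0.769, 0.002, -0.002]
ft_force: [0.2, -0.8, 0.7]
width: 0.0561
grip_force: 0.0
```

Call:
{"name": "play_rows", "arguments": {"claw": [0.35,0.35,0.35,0.35,0.35,0.35,0.35,0.35], "delta_pos": [[0,0,-0.2],[0,0,-0.2],[0,-0.2,-0.1],[0,-0.2,-0.1],[-0.1,-0.1,-0.1],[-0.1,0,0],[-0.1,0,0],[0,0,0]], "delta_rot": [[0,0,0],[0,0,0],[0,0,0],[0,0,0],[0,0,0],[0,0,0],[0,0,0],[0,0,0]]}}

```text
time: 74.0
ee_pos: [0.3684, -0.4284, 0.2229]
eef_rot: [0.641, 0.768, 0.002, 0.0]
ft_force: [0.1, 1.0, -0.5]
width: 0.0566
grip_force: 0.0
```

```bash
python3 - <<'E'
from h import *
save("wrist","w23"); save("top","t23"); save("scene","s23"); print(r.read_state()["ee_pos"],r.read_state()["time"]); lids("w23",z=.042,thr=215)
crop("t23",270,120,460,260,4.2,"a"); crop("s23",195,130,345,240,2.6,"b")
a=cv2.imread("pics/a.png");b=cv2.imread("pics/b.png"); a=cv2.resize(a,(400,295)); c=np.load("pics/w23.npz")["p"][0:240,160:560,::-1]
im=np.zeros((600,800,3),np.uint8); im[:295,:400]=a; im[:b.shape[0],400:400+b.shape[1]]=b; im[300:540,:400]=c; cv2.imwrite("pics/m4.png",im)
E
```

```text
[ 0.3695851  -0.42502344  0.22320079] 74.15
[633 109   7   6  24] [636.8 111.4] [ 0.6912 -0.2954  0.042 ]
[406 113  18  19 239] [414.3 121.9] [ 0.4576 -0.3491  0.042 ]
[495 131  17  17 226] [502.4 138.9] [ 0.5576 -0.3494  0.042 ]
[442 158  16  16 206] [449.  165.4] [ 0.5078 -0.3883  0.042 ]
```

View pics/m4.png

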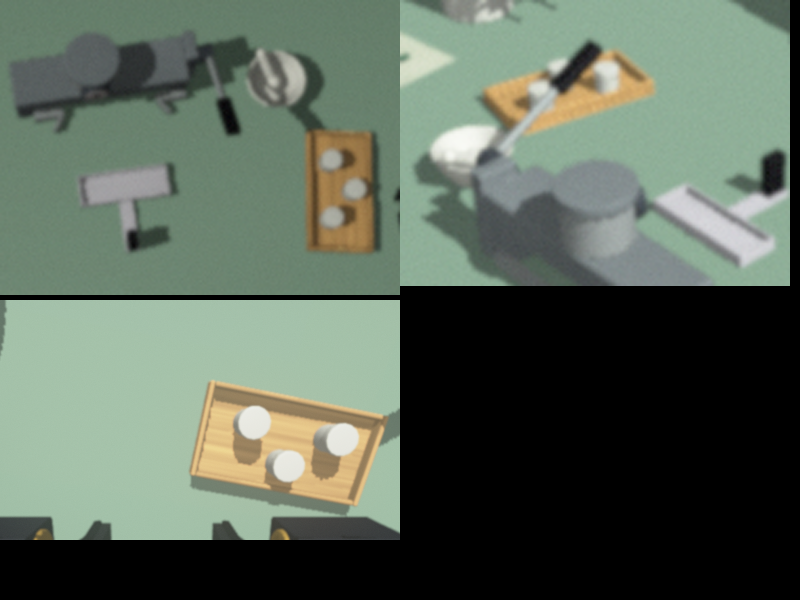

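The three jars stand upright on the tray floor, with lids at montage (254,421), (340,439) and (288,465). The carrier is flat on the table well clear of the mouth, the lever is up, and the robot is free. Handing in.

```bash
python3 -c "
from bench import r
print(r.close_job())"
```

```text
the job is handed in; nothing more can be done
None
```

I handed the job in at about 74 s with no verdict returned: all three white jars went through three full lever strokes and now stand upright in the wooden tray, and the empty carrier lies flat, clear of the mouth.

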